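# Refit the slicer insert and turn its catch

### The arm

A 6-joint arm with a two-finger parallel gripper is mounted at the origin on the work surface. World frame = base frame: x ahead of the robot, y to its left, z up, the work surface at z = 0. Lengths are in m, angles in rad, forces in N, time in s.
With the tool pointing down it reaches from about 0.35 to 0.775 m from the base axis. Payload 5.5 kg.
Tool frame: the origin (TCP) lies at the very end of the fingers, on their centre line; the grasp point (between the pads) lies 19 mm behind it; x points along the fingers, y is the direction in which the jaws open and shut, and the axes are right-handed (so a half turn about x gives the same grasp; the last joint's range is limited). The gripper opens to 85 mm and grips with 20 to 120 N. Pads are 22 mm wide; open, the fingers measure 114 mm over their backs; the gripper's body (76 mm by 85 mm) begins 54 mm behind the grasp point. The pads swing forward as they close: fully open they stand 13 mm farther back than shut.
Start: joints at [1.136, 0.313, 0.046, 1.304, 0, 1.431], TCP at [0.167, 0.55, 0.231] pointing down, gripper open.
Joint ranges: [-2.76, 2.76], [-0.86, 1.69], [-1.03, 1.26], [-2.2, 2.34], [-1.47, 1.5], [-3.14, 3.14]. Speed limits (rad/s): [2.57, 2.57, 3.14, 3.14, 3.14, 3.14].

### API

Orientations are given as a unit quaternion [w, x, y, z].
In Python, from workcell import env gives the robot as it stands.
- The arm moves only by the tool drive_tool, never from a script. Its argument "plan" is a list that holds one entry, the list of rows, each a list of 7 numbers: the shift along the tool's x, y, z in cm, then the turn, a rotation vector about the tool's x, y, z in degrees, then the opening, from 0 (shut) to 1 (fully open). In form: [[[tx, ty, tz, wx, wy, wz, fingers], ...]]. A call has exactly 5 rows; each row shifts and turns the commanded pose from where the row before left it, along the tool's axes as they then stand; what a row does not reach is not made up. A row lasts 1/12 s, in which the tool goes at most 41.7 mm and 7.16 degrees, less where a joint would pass 70% of its speed; a pose out of reach is approached as far as the arm can. A call with a gripper value outside its range is refused whole. The fingers move at their own pace and stop on an object; "squeeze" is the grip in N (left out, the last holds). Time passes only in rows, so rows that do not move let the fingers close, or fill a call up. It gives the time, the measured TCP pose, the force and the opening at its end, in the units of the state.
- env.get_state(): the state, without advancing time (a new reading comes with each control period).
- env.read_camera(name): name is "scene" or "top" or "wrist"; returns the picture (420x560x3 uint8, red, green, blue); there is no depth.
- env.camera_model(name): a dict with "camera_matrix" (3x3 intrinsics, pixels), "k1" (the pictures are not rectified: a ray, as slopes to the right and down, at radius r is drawn at 1 + k1 r^2 times it, then the intrinsics apply), "camera_from_world" (4x4, takes a point from world to camera coordinates); the wrist camera has in their place "T_tool_cam" (4x4, takes a point from camera to tool coordinates, whose origin is the TCP and whose axes are the tool frame's). Camera axes: x right, y down, z forward; pixel columns grow to the right and rows downward; lengths in m; the calibration is good to about 2 mm. A picture is of the moment at which its call begins: read the wrist's pose just before it. camera_model takes no time and is no camera call.
- env.hand_in(): hands the job in, once; it reports no verdict.
The state is a dict: "clock": time; "joint_pos": joint angles; "qvel": joint speeds; "tau": joint torques, N m; "tcp_pos": TCP position; "orientation": TCP orientation; "wrist_force": force on the tool from outside, world axes, zero at the start; "ft_torque": the same for the moment, N m; "finger_gap": finger opening in m.
Only numpy, scipy, OpenCV 4.12 (cv2) and the standard library are available. Lean on these libraries where they do the work, as an engineer would, in place of code of your own. Each camera call takes 0.05 s, during which the arm holds its last target.

### The job

The washed insert of the vegetable slicer is lying on the counter. Slide it, narrow end first, into the dovetail guides at the top of the slicer's sloping bed and push it down until it wedges tight (if the catch stands in the way, swing it aside first), then turn the catch fully across behind it so that it cannot back out. Leave the other kitchen things standing where they are.

Things in the scene. Friction and masses are not known exactly. Their poses are not given: they have to be found in the camera images.
- insert_grip (a point): The loose insert's finger plate, its centre, 34 mm above the slab's underside and 20 mm above its top. The plate stands square on the tail end: 12 mm thick (x), 48 wide (y), 40 high, back face flush with the tail end, 6 mm from here. +x from narrow end to tail, y across, z out of the ribbed top. Starts flat on the counter, plate up.
- insert_nose (a point): Middle of the insert's narrow leading end, at its underside; same axes. White ribbed plastic slab 110 mm long, 14 thick, about 0.18 kg. Long sides dovetailed (30 deg from square, underside the wider) and tapered 5 deg a side: underside 66 mm wide here, 85 at the tail, top face 16 mm narrower. The finger plate's centre is 104 mm from here along +x.
- bed_mouth (a point): Mouth of the slicer's dovetail guides: mid-width, on the floor of the sloping bed, 135 mm above the counter. +x straight up the slope (26 deg from level), y across, z square out of the bed. Slicer: fixed to the counter, 136 mm wide; bed runs 250 mm down from here, and its flat floor 50 mm up, between side rails 120 mm apart, 17 high.
- bed_low (a point): Lower end of the guides, on the bed floor 100 mm down the slope from bed_mouth, same axes. Floor gap 67 mm here, 84 at the mouth, side faces overhanging 30 deg, 13 mm high. With the insert wedged home, axes along these, its nose is about 5 mm below here and its finger plate's centre at x = -1, y = 0, z = 34 mm of bed_mouth. It rests on the slope by friction; 10 to 15 N wedges it.
- catch (a joint): Angle of the slicer's catch, a flat aluminium turn-button at the bed's right (-y) edge just above the mouth. 0 = closed, across the bed just behind the home place of the finger plate; grows as its arm swings up the slope (pi/2) and on outwards, to 2.8. Stays where left. Below 1.8 rad it stands in the insert's way; from 1.8 it is clear. Shuts only with the insert home.
- catch_post (a point): The upright round post that turns the catch: 12 mm thick, 36 mm high above the arm, square to the bed (z along it). Point on its axis 13 mm below its top, 23 above the arm. With the catch closed it is at x = 30, y = -6, z = 49 mm of bed_mouth, 25 mm behind the home finger plate's back. Pushing it takes about 1 N.
- catch_pivot (a point): On the catch's turning axis (square to the bed), level with catch_post, at x = 24, y = -58, z = 49 mm of bed_mouth. The post turns about it at 52 mm radius. Arm: 28 mm wide, 8 thick (18 to 26 mm over the bed floor), reaching 62 mm from the axis.
- mug: Bystander: glass mug, 80 mm wide, 95 mm high, with a side handle; origin at the centre of its underside.
- bowl: Bystander: white porcelain rice bowl, 112 mm wide, 55 mm high; origin at the centre of its underside.
- plate: Bystander: flat blue-rimmed porcelain plate, 160 mm wide, 20 mm high; origin at the centre of its underside.
- holder: Bystander: the slicer's food holder, a round plastic disc 92 mm wide with a knob, 66 mm high; origin at the centre of its underside.
- soap: Bystander: clear dish-soap bottle, 64 mm wide, 165 mm high; origin at the centre of its underside.
- jar: Bystander: closed amber jar, 72 mm wide, 95 mm high; origin at the centre of its underside.
- cutlery: Bystander: white plastic cutlery cup, 84 mm wide, 120 mm high, chopsticks and spoons in it to 235 mm; origin at the centre of its underside.
Things that resemble listed ones, but are neither listed nor needed, are in the scene too. Leave any yellow look-alike of the part that bears insert_grip alone.

How it is judged:
On the way, in this order (a step that is already met when the one before it is completed fails the run):
1. the insert is wedged home in the guides (x of insert_grip in the frame of bed_mouth between -0.012 and 0.003 m and y of insert_grip in the frame of bed_mouth between -0.004 and 0.004 m and z of insert_grip in the frame of bed_mouth between 0.029 and 0.039 m and angle between the x axis of insert_grip and the x axis of bed_mouth, either way round below 0.05 rad and angle between the z axis of insert_grip and the z axis of bed_mouth, either way round below 0.05 rad), for 0.3 s.
2. the catch is turned fully across behind the insert (value of joint catch below 0.15 rad), for 0.2 s.
At the end, for the whole second after the job is handed in: The insert lies at rest in the guides, narrow end down, within 4 mm of its wedged position along the slope, 4 mm across and square to the bed, 3 deg straight; the catch is within 0.15 rad of fully across (all of step 1 and value of joint catch below 0.15 rad and linear speed of insert below 0.02 m/s); the robot touches nothing.
It fails at once if a bystander is pushed more than 40 mm from its place (distance of any of mug, bowl, plate, holder, soap, jar, cutlery from where it was at the start of the episode above 0.04 m).
It fails at once if a bystander is tipped over (angle between any of mug, bowl, plate, holder, soap, jar, cutlery's own z axis and vertical above 0.5 rad).
It also fails if it takes over 72 s, if anything falls off the work surface, if the arm or the gripper's body presses on something with over 40 N, if the wrist force passes 120 N, or if a joint passes its speed limit or range.

## Working session

There is one attempt and no reset: what is moved stays moved. The work goes in short steps, Python scripts to look and compute and a tool call to move; the robot and the scene stay as the last step left them, time stands still between calls to the robot, and variables do not carry over. Pictures are saved under pics/ and viewed, and the job is handed in when it is done.

Besides the shell and the picture viewer there is one more tool, called in YAML: its name, and indented under it one key for each argument. drive_tool: Moves the arm, as the interface text tells. Its arguments: {"type":"object","properties":{"plan":{"type":"array","items":{"type":"array","items":{"type":"array","items":{"type":"number"}}}},"squeeze":{"type":"number"}},"required":["plan"]}

```bash
ls; mkdir -p pics; python3 - <<'E'
from workcell import env
import cv2,numpy as np
print(env.get_state())
for n in ["scene","top","wrist"]:
    print(n,env.camera_model(n))
    im=env.read_camera(n); cv2.imwrite(f"pics/{n}0.png",im[:,:,::-1])
E
```

```text
pics
{'clock': 0.0, 'joint_pos': array([1.13638650e+00, 3.14033220e-01, 4.49772372e-02, 1.30361871e+00,
       3.42742742e-06, 1.43119232e+00]), 'qvel': array([ 0.00150296, -0.00091207, -0.00100101, -0.00066542, -0.00149504,
        0.00069361]), 'tau': array([ 9.54989846e-04, -4.80623746e+01,  2.98534584e+01,  1.93364848e-02,
       -1.04776900e-04,  5.27689636e-06]), 'tcp_pos': array([0.166858  , 0.54971419, 0.23038951]), 'orientation': array([ 0.69924934,  0.10321592,  0.69962766, -0.10448912]), 'wrist_force': array([-0.14857515, -0.26292882, -0.27910654]), 'ft_torque': array([ 0.02226572,  0.06440239, -0.02768854]), 'finger_gap': 0.08524110914030031}
scene {'camera_matrix': array([[497.43834187,   0.        , 277.79482356],
       [  0.        , 497.43834187, 213.17052267],
       [  0.        ,   0.        ,   1.        ]]), 'k1': -0.05879827563913533, 'camera_from_world': array([[ 0.35865825,  0.93337957,  0.01291652, -0.18730287],
       [ 0.55596893, -0.20247926, -0.80616419, -0.22966203],
       [-0.74984185,  0.29631862, -0.5915509 ,  1.81011763],
       [ 0.        ,  0.  
[... 370 characters left out ...]
 0.60027708],
       [ 0.16810609, -0.01069978, -0.98571084,  1.47015301],
       [ 0.        ,  0.        ,  0.        ,  1.        ]])}
wrist {'camera_matrix': array([[359.78870408,   0.        , 278.47065724],
       [  0.        , 359.78870408, 204.82078812],
       [  0.        ,   0.        ,   1.        ]]), 'k1': -0.09244270545636465, 'T_tool_cam': array([[ 4.45468606e-04, -2.72134662e-01,  9.62259075e-01,
        -1.42356300e-01],
       [ 9.99999887e-01,  2.80060782e-04, -3.83736895e-04,
        -7.72051227e-04],
       [-1.65062919e-04,  9.62259137e-01,  2.72134756e-01,
        -6.89247030e-02],
       [ 0.00000000e+00,  0.00000000e+00,  0.00000000e+00,
         1.00000000e+00]])}
```

View pics/scene0.png

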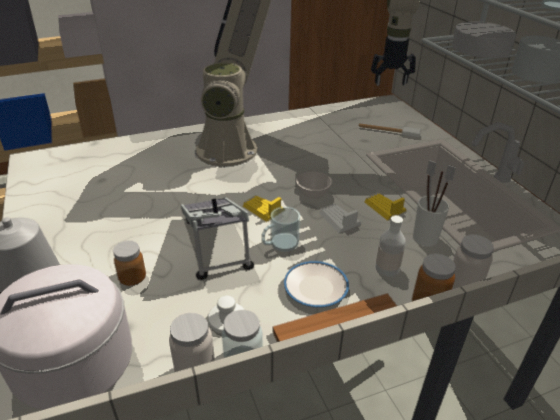

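View pics/top0.png

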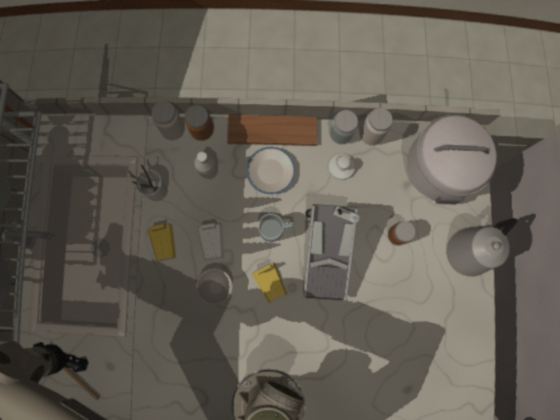

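View pics/wrist0.png

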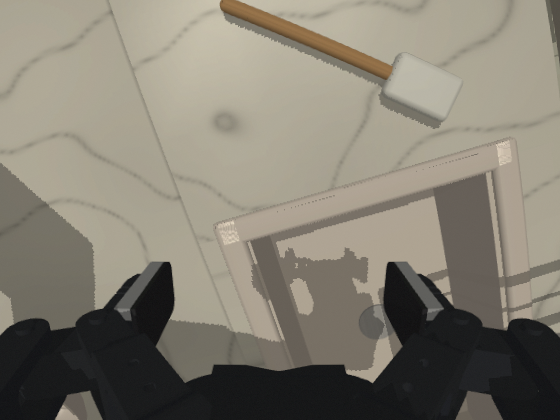

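```bash
python3 - <<'E'
import cv2
t=cv2.imread("pics/top0.png")
a=cv2.resize(t[190:310,130:370],None,fx=3.3,fy=3.3,interpolation=cv2.INTER_CUBIC)
a=cv2.convertScaleAbs(a,alpha=1.6); cv2.imwrite("pics/top0c.png",a)
t=cv2.imread("pics/scene0.png")
a=cv2.resize(t[160:290,170:410],None,fx=3.3,fy=3.3,interpolation=cv2.INTER_CUBIC)
cv2.imwrite("pics/scene0c.png",a)
E
```

```text
(no output)
```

View pics/top0c.png

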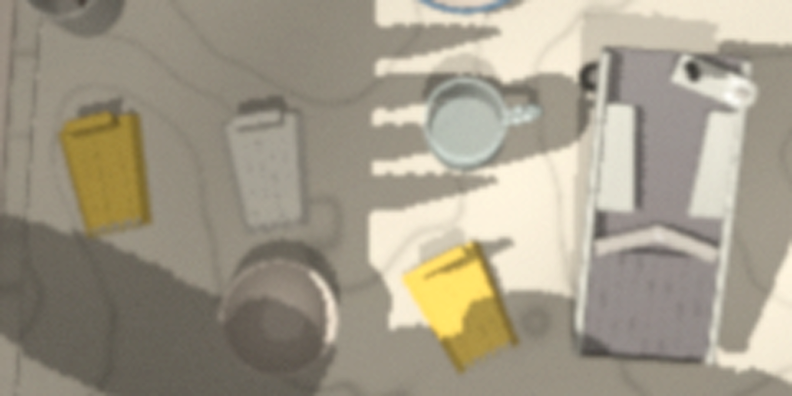

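View pics/scene0c.png

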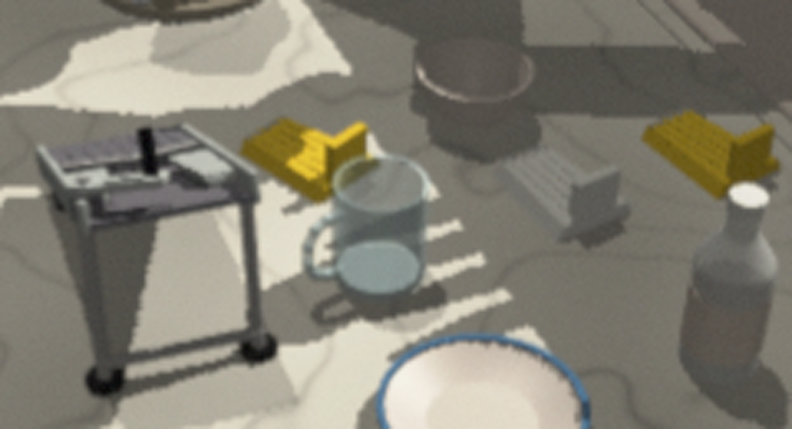

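White insert at top pixel (210,240) is the target: it is white, ribbed and has a finger plate. The two yellow ones at (162,242) and (269,283) are the look-alikes. The catch's post shows at about (340,211), so it is nearly shut and in the way. Next I'll take rough positions from the top view.

```bash
cat > h.py <<'E'
import numpy as np, cv2
from workcell import env
from scipy.spatial.transform import Rotation as R
def Rq(q): return R.from_quat(np.r_[q[1:],q[0]])
def st():
    s=env.get_state(); return s
def tcp(s): 
    T=np.eye(4);T[:3,:3]=Rq(s['orientation']).as_matrix();T[:3,3]=s['tcp_pos'];return T
def cam(name,s=None):
    m=env.camera_model(name)
    if name=='wrist': C=np.linalg.inv(tcp(s)@m['T_tool_cam'])
    else: C=m['camera_from_world']
    return m['camera_matrix'],np.array([m['k1'],0,0,0.]),C
def rays(c,px):
    K,d,C=c
    u=cv2.undistortPoints(np.array(px,float).reshape(-1,1,2),K,d).reshape(-1,2)
    D=np.c_[u,np.ones(len(u))]@C[:3,:3]   # R^T d
    o=-C[:3,:3].T@C[:3,3]
    return o,D/np.linalg.norm(D,axis=1)[:,None]
def onplane(c,px,n,p0):
    o,D=rays(c,px); n=np.array(n,float)
    t=((np.array(p0)-o)@n)/(D@n); return o+D*t[:,None]
def onz(c,px,z): return onplane(c,px,[0,0,1],[0,0,z])
def proj(c,P):
    K,d,C=c
    return cv2.projectPoints(np.array(P,float).reshape(-1,3),cv2.Rodrigues(C[:3,:3])[0],C[:3,3],K,d)[0].reshape(-1,2)
def tri(cams,pxs):
    A=np.zeros((3,3));b=np.zeros(3)
    for c,p in zip(cams,pxs):
        o,D=rays(c,[p]);M=np.eye(3)-np.outer(D[0],D[0]);A+=M;b+=M@o
    return np.linalg.solve(A,b)
def shot(name,f):
    s=env.get_state(); im=env.read_camera(name)[:,:,::-1].copy(); cv2.imwrite('pics/'+f,im)
    np.save('pics/'+f+'.npy',tcp(s)); return im,cam(name,s)
def camf(f):
    m=env.camera_model('wrist');C=np.linalg.inv(np.load('pics/'+f+'.npy')@m['T_tool_cam'])
    return m['camera_matrix'],np.array([m['k1'],0,0,0.]),C
def delta(Tt,T=None):
    "shift cm, rotvec deg in tool axes from current to target"
    if T is None: T=tcp(env.get_state())
    D=np.linalg.inv(T)@Tt
    return D[:3,3]*100, np.degrees(R.from_matrix(D[:3,:3]).as_rotvec())
E
python3 - <<'E'
from h import *
np.set_printoptions(precision=4,suppress=True)
c=cam('top'); s=cam('scene')
print(tcp(st()))
f=lambda x,y:[130+x/3.3,190+y/3.3]
# insert: underside-ish corners
print('insert counter corners',onz(c,[f(232,122),f(296,108),f(250,228),f(304,220)],0.014))
# slicer corners top cam: far-left, far-right, nearleft, nearright
print('slicer far',onz(c,[f(604,48),f(750,62)],0.17), 'near',onz(c,[f(578,350),f(712,358)],0.045))
print('post',onz(c,[f(692,66)],0.2),'piv',onz(c,[f(742,92)],0.17))
g=lambda x,y:[170+x/3.3,160+y/3.3]
print('post top tri',tri([c,s],[f(692,66),g(147,130)]))
for n,p,z in [('mug',f(465,120),.095),('bowl',f(280,315),.055),('soap',(203,155),.165),('cut',(147,175),.12),('plate',(271,170),.02),('holder',(342,166),.066),('jar',(401,234),.095),('y1',f(105,170),.014),('y2',f(462,310),.014)]:
    print(n,onz(c,[p],z)[0])
E
```

```text
[[-0.0006  0.2906  0.9569  0.1669]
 [-0.0013  0.9568 -0.2906  0.5498]
 [-1.     -0.0014 -0.0002  0.2306]
 [ 0.      0.      0.      1.    ]]
insert counter corners [[0.563  0.2338 0.014 ]
 [0.5785 0.1712 0.014 ]
 [0.4592 0.2114 0.014 ]
 [0.4685 0.159  0.014 ]]
slicer far [[ 0.6155 -0.1178  0.17  ]
 [ 0.6062 -0.249   0.17  ]] near [[ 0.3491 -0.1073  0.045 ]
 [ 0.3436 -0.2348  0.045 ]]
post [[ 0.5956 -0.1924  0.2   ]] piv [[ 0.5788 -0.2416  0.17  ]]
post top tri [ 0.5931 -0.191   0.2128]
mug [0.5588 0.0045 0.095 ]
bowl [0.375  0.1741 0.055 ]
soap [0.7604 0.2142 0.165 ]
cut [0.7063 0.3931 0.12  ]
plate [0.7575 0.009  0.02  ]
holder [ 0.7648 -0.2194  0.066 ]
jar [ 0.5442 -0.4001  0.095 ]
y1 [0.512  0.3575 0.014 ]
y2 [0.3852 0.0032 0.014 ]
```

```bash
cat >> h.py <<'E'
def rows(Tt,n,T=None):
    "suggest n equal rows from current to target; prints per-row values, and residual"
    if T is None: T=tcp(env.get_state())
    out=[];p0=T[:3,3];R0=R.from_matrix(T[:3,:3]);rv=(R0.inv()*R.from_matrix(Tt[:3,:3])).as_rotvec()
    for i in range(n):
        a,b=i/n,(i+1)/n
        Ra=R0*R.from_rotvec(a*rv); d=Ra.inv().apply((Tt[:3,3]-p0)/n)*100
        out.append(np.r_[d,np.degrees(rv/n)])
    out=np.array(out); print(np.round(out,2)+0.0); return out
def bedframe(yaw,mouth):
    T=np.eye(4);T[:3,:3]=(R.from_euler('z',yaw)*R.from_euler('y',-np.radians(26))).as_matrix();T[:3,3]=mouth;return T
def toolin(B,p,yawz=0):
    "tool pose: fingers along -z of B, jaws along B x, TCP at p (in B)"
    T=np.eye(4);T[:3,:3]=B[:3,:3]@R.from_euler('z',yawz).as_matrix()@np.array([[0,1,0],[0,0,-1],[-1,0,0.]]);T[:3,3]=B[:3,:3]@p+B[:3,3];return T
E
python3 - <<'E'
from h import *
B=bedframe(-0.055,[.566,-.181,.135])
Tt=toolin(B,[0,0,.13]);print(Tt)
rows(Tt,20)
E
```

```text
[[ 4.37708278e-01  8.97434963e-01 -5.49722750e-02  5.09097924e-01]
 [-2.40982592e-02 -4.94087535e-02 -9.98487881e-01 -1.77867226e-01]
 [-8.98794046e-01  4.38371147e-01 -1.73472348e-18  2.51843226e-01]
 [ 0.00000000e+00  0.00000000e+00  0.00000000e+00  1.00000000e+00]]
[[-0.1  -2.98  2.69  3.74 -0.86  1.1 ]
 [-0.12 -2.8   2.88  3.74 -0.86  1.1 ]
 [-0.12 -2.6   3.06  3.74 -0.86  1.1 ]
 [-0.12 -2.4   3.23  3.74 -0.86  1.1 ]
 [-0.12 -2.18  3.38  3.74 -0.86  1.1 ]
 [-0.11 -1.95  3.52  3.74 -0.86  1.1 ]
 [-0.09 -1.71  3.64  3.74 -0.86  1.1 ]
 [-0.06 -1.47  3.74  3.74 -0.86  1.1 ]
 [-0.03 -1.22  3.83  3.74 -0.86  1.1 ]
 [ 0.   -0.97  3.9   3.74 -0.86  1.1 ]
 [ 0.05 -0.71  3.96  3.74 -0.86  1.1 ]
 [ 0.1  -0.45  4.    3.74 -0.86  1.1 ]
 [ 0.15 -0.19  4.01  3.74 -0.86  1.1 ]
 [ 0.21  0.06  4.02  3.74 -0.86  1.1 ]
 [ 0.27  0.32  4.    3.74 -0.86  1.1 ]
 [ 0.34  0.58  3.97  3.74 -0.86  1.1 ]
 [ 0.41  0.83  3.91  3.74 -0.86  1.1 ]
 [ 0.49  1.07  3.85  3.74 -0.86  1.1 ]
 [ 0.57  1.31  3.76  3.74 -0.86  1.1 ]
 [ 0.66  1.54  3.66  3.74 -0.86  1.1 ]]
```

drive_tool:
  plan:
    - [[-0.1,-3.0,2.7,3.7,-0.9,1.1,0],[-0.1,-2.8,2.9,3.7,-0.9,1.1,0],[-0.1,-2.6,3.1,3.7,-0.9,1.1,0],[-0.1,-2.4,3.2,3.7,-0.9,1.1,0],[-0.1,-2.2,3.4,3.7,-0.9,1.1,0]]
  squeeze: 40

```text
clock: 0.57
tcp_pos: [0.2533, 0.3661, 0.2353]
orientation: [0.705, 0.245, 0.639, -0.186]
wrist_force: [0.3, 0.6, 0.8]
finger_gap: 0.0258
```

drive_tool:
  plan:
    - [[-0.1,-2.0,3.5,3.7,-0.9,1.1,0],[-0.1,-1.7,3.6,3.7,-0.9,1.1,0],[-0.1,-1.5,3.7,3.7,-0.9,1.1,0],[0,-1.2,3.8,3.7,-0.9,1.1,0],[0,-1.0,3.9,3.7,-0.9,1.1,0]]

```text
clock: 0.98
tcp_pos: [0.3382, 0.1851, 0.2418]
orientation: [0.689, 0.378, 0.561, -0.262]
wrist_force: [0.8, 0.5, 0.1]
finger_gap: -0.0001
```

drive_tool:
  plan:
    - [[0,-0.7,4.0,3.7,-0.9,1.1,0],[0.1,-0.5,4.0,3.7,-0.9,1.1,0],[0.1,-0.2,4.0,3.7,-0.9,1.1,0],[0.2,0.1,4.0,3.7,-0.9,1.1,0],[0.3,0.3,4.0,3.7,-0.9,1.1,0]]

```text
clock: 1.4
tcp_pos: [0.425, 0.0032, 0.2497]
orientation: [0.652, 0.5, 0.465, -0.33]
wrist_force: [0.6, 0.8, 1.0]
finger_gap: 0.0001
```

drive_tool:
  plan:
    - [[0.3,0.6,4.0,3.7,-0.9,1.1,0],[0.4,0.8,3.9,3.7,-0.9,1.1,0],[0.5,1.1,3.9,3.7,-0.9,1.1,0],[0.6,1.3,3.8,3.7,-0.9,1.1,0],[0.7,1.5,3.7,3.7,-0.9,1.1,0]]

```text
clock: 1.82
tcp_pos: [0.5125, -0.1795, 0.2567]
orientation: [0.596, 0.606, 0.356, -0.389]
wrist_force: [0.8, -0.5, -0.0]
finger_gap: 0.0
```

```bash
python3 - <<'E'
from h import *
s=st();print(s['clock'],s['qvel'],s['wrist_force']);print(tcp(s))
im,c=shot('wrist','w1.png')
E
```

```text
1.8167 [-0.58701741  0.54599671  0.3929962  -0.3296548   0.18708477  0.28124959] [ 0.78046545 -0.50473725 -0.00800274]
[[ 0.44503808  0.894252   -0.04748129  0.51253482]
 [-0.03134862 -0.03743165 -0.99880736 -0.17947343]
 [-0.89496278  0.44599578  0.01137505  0.25668536]
 [ 0.          0.          0.          1.        ]]
```

View pics/w1.png

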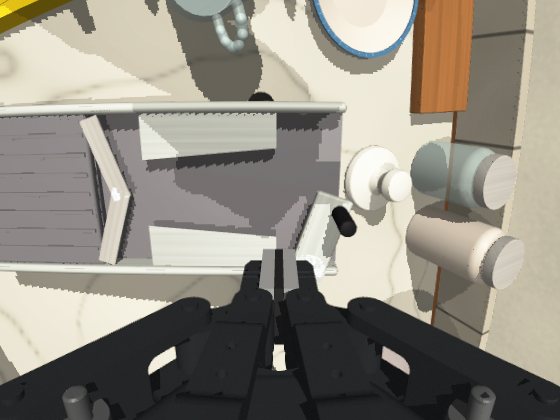

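drive_tool:
  plan:
    - [[-0.5,0,1.5,0,0,0,0],[-0.5,0,1.5,0,0,0,0],[0,0,0,0,0,0,0],[0,0,0,0,0,0,0],[0,0,0,0,0,0,0]]

```text
clock: 2.28
tcp_pos: [0.5063, -0.2063, 0.2656]
orientation: [0.596, 0.605, 0.358, -0.388]
wrist_force: [0.7, 0.5, -0.1]
finger_gap: 0.0004
```

```bash
python3 - <<'E'
from h import *
s=st();print(s['clock'],s['qvel'],s['wrist_force']);print(tcp(s))
im,c=shot('wrist','w2.png')
a=cv2.resize(im[40:310,100:370],None,fx=2.2,fy=2.2,interpolation=cv2.INTER_CUBIC);cv2.imwrite('pics/w2c.png',a)
E
```

```text
2.2833 [ 0.01242614 -0.00681806 -0.00686332 -0.00155151  0.00080699 -0.00339205] [ 0.7470307   0.48913597 -0.08794953]
[[ 0.44369535  0.89513386 -0.04324137  0.5063245 ]
 [-0.02941233 -0.03367988 -0.99899979 -0.2062597 ]
 [-0.8956949   0.44452339  0.01138437  0.26556883]
 [ 0.          0.          0.          1.        ]]
```

View pics/w2c.png

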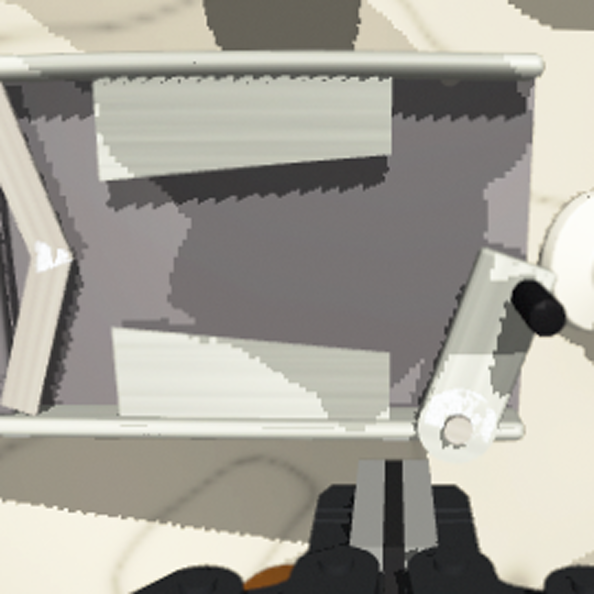

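```bash
cat > bed.py <<'E'
from h import *
np.set_printoptions(precision=4,suppress=True)
def fitbed(c,px,z=0.013):
    "px: left-low, left-mouth, right-low, right-mouth inner top corners"
    B=bedframe(-0.04,[.566,-.181,.135])
    for _ in range(15):
        p0=B[:3,3]+B[:3,2]*z
        P=onplane(c,px,B[:3,2],p0)
        m=(P[1]+P[3])/2; l=(P[0]+P[2])/2
        ax=m-l; yaw=np.arctan2(ax[1],ax[0])
        Pm=m-B[:3,2]*z   # on floor
        # the plane is fixed by height 0.135 at mouth: shift so that z=0.135
        B=bedframe(yaw,[Pm[0],Pm[1],.135])
        # re-evaluated with new plane on next pass
    L=np.linalg.inv(B); return B,yaw,(P-B[:3,3])@B[:3,:3]
E
python3 - <<'E'
from bed import *
c=camf('w2.png'); f=lambda x,y:[100+x/2.2,40+y/2.2]
B,yaw,P=fitbed(c,[f(102,181),f(391,155),f(113,327),f(389,352)])
print(B[:3,3],yaw);print(P*1000)
np.save('B.npy',B)
bp=lambda px,z:((onplane(c,px,B[:3,2],B[:3,3]+B[:3,2]*z)-B[:3,3])@B[:3,:3])*1000
print('rails',bp([f(8,80),f(530,78),f(8,420),f(510,424)],.017))
print('pivot',bp([f(458,430)],.030))
print('post top',bp([f(526,292),f(550,318)],.062), 'base',bp([f(550,318)],.026))
print('arm tip',bp([f(484,249),f(552,268)],.026))
# cross-check with top view
ct=cam('top'); ft=lambda x,y:[130+x/3.3,190+y/3.3]
D=np.array([[0,-34.5,13],[0,34.5,13],[-100,26,13],[-100,-26,13]])/1000
print((proj(ct,D@B[:3,:3].T+B[:3,3])-[130,190])*3.3)
E
```

```text
[ 0.5707 -0.1815  0.135 ] -0.04707519123528578
[[-98.9211  25.7678  13.    ]
 [  0.0747  34.4419  13.    ]
 [-99.2941 -25.7678  13.    ]
 [ -0.0747 -34.4419  13.    ]]
rails [[-127.1219   59.4913   17.    ]
 [  45.1881   59.8091   17.    ]
 [-141.089   -60.3694   17.    ]
 [  44.2475  -60.2692   17.    ]]
pivot [[ 24.0329 -57.6621  30.    ]]
post top [[ 39.2717  -2.4838  62.    ]
 [ 46.7618 -10.1418  62.    ]] base [[ 54.4427 -18.4472  26.    ]]
arm tip [[31.0232  4.7623 26.    ]
 [54.0596 -1.3236 26.    ]]
[[709.1997 112.3911]
 [633.2497 107.0443]
 [632.0241 211.3414]
 [688.1318 215.1345]]
```

```bash
python3 - <<'E'
from bed import *
c=camf('w2.png'); f=lambda x,y:[100+x/2.2,40+y/2.2];B=np.load('B.npy')
bp=lambda px,z:((onplane(c,px,B[:3,2],B[:3,3]+B[:3,2]*z)-B[:3,3])@B[:3,:3])*1000
for p in [bp([f(548,318)],.062)[0],bp([f(529,293)],.026)[0]]:
    r=p[:2]-[24,-58]; print(p,np.hypot(*r),np.arctan2(r[0],r[1])-np.arctan2(6,52))
def post(th):
    a=th+np.arctan2(6,52);return np.array([24+52.3*np.sin(a),-58+52.3*np.cos(a)])
for t in [.3,.35,.4,1,1.57,2,2.3,2.5]: print(t,post(t))
T=tcp(st()); print('tcp in bed',(T[:3,3]-B[:3,3])@B[:3,:3]*1000); print(B[:3,:3].T@T[:3,:3])
E
```

```text
[ 46.1715 -10.1474  62.    ] 52.73939383254746 0.3190055772778658
[46.7868 -9.8941 26.    ] 53.22983262621842 0.3274934396400857
0.3 [ 45.0809 -10.1368]
0.35 [ 47.4467 -11.2502]
0.4 [ 49.754  -12.4805]
1 [ 70.9579 -34.9729]
1.57 [ 75.96   -63.9535]
2 [ 68.7481 -85.0721]
2.3 [ 58.7491 -97.0869]
2.5 [  50.2911 -103.2114]
tcp in bed [  0.5797 -27.4805 145.046 ]
[[ 0.0071  0.9999  0.009 ]
 [-0.0083  0.009  -0.9999]
 [-0.9999  0.007   0.0084]]
```

drive_tool:
  plan:
    - [[2.1,0.4,-0.6,0,0,0,0],[2.1,0.4,-0.6,0,0,0,0],[2.1,0.4,-0.5,0,0,0,0],[2.1,0.4,-0.5,0,0,0,0],[2.1,0.4,-0.5,0,0,0,0]]

```text
clock: 2.75
tcp_pos: [0.5728, -0.1821, 0.1798]
orientation: [0.597, 0.605, 0.358, -0.387]
wrist_force: [0.3, -0.3, -0.4]
finger_gap: -0.0
```

drive_tool:
  plan:
    - [[0,0,0,0,0,0,0],[0,0.7,0.1,0,0,0,0],[0,0.8,0.2,0,0,0,0],[0,0.8,0.2,0,0,0,0],[0,0,0,0,0,0,0]]

```text
clock: 3.17
tcp_pos: [0.5953, -0.1908, 0.194]
orientation: [0.598, 0.605, 0.355, -0.387]
wrist_force: [-0.2, 0.5, -1.0]
finger_gap: 0.0001
```

```bash
python3 - <<'E'
from bed import *
B=np.load('B.npy');s=st();T=tcp(s); print(s['wrist_force'],'tcp in bed',(T[:3,3]-B[:3,3])@B[:3,:3]*1000)
shot('wrist','w3.png')
E
```

```text
[-0.2141  0.5353 -1.0078] tcp in bed [48.3628 -8.125  42.0671]
```

View pics/w3.png

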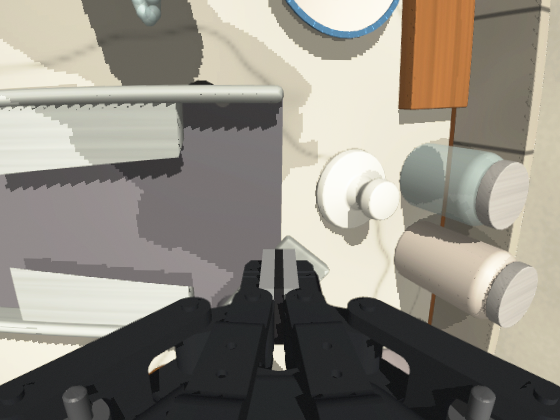

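drive_tool:
  plan:
    - [[0.2,1.3,0.7,0,0,0,0],[0.1,1.1,1.3,0,0,0,0],[0,0.6,1.4,0,0,0,0],[0,0.2,1.3,0,0,0,0],[0,-0.1,1.1,0,0,0,0]]

```text
clock: 3.63
tcp_pos: [0.6196, -0.2496, 0.2036]
orientation: [0.597, 0.605, 0.357, -0.387]
wrist_force: [-0.6, 2.3, -1.1]
finger_gap: -0.0
```

drive_tool:
  plan:
    - [[0,-0.3,1.1,0,0,0,0],[0,-0.5,1.0,0,0,0,0],[0,0,0,0,0,0,0],[0,0,0,0,0,0,0],[-2,0.3,-0.3,0,0,0,0]]

```text
clock: 4.05
tcp_pos: [0.6035, -0.2655, 0.2146]
orientation: [0.594, 0.605, 0.359, -0.389]
wrist_force: [-0.4, -0.6, -0.2]
finger_gap: -0.0002
```

drive_tool:
  plan:
    - [[-3,0,-0.5,0,0,0,0],[-3,-1,-1,0,0,0,0],[-3,-1,-2,0,0,0,0],[-1,0,-2,0,0,0,0.2],[0,0,0,0,0,0,0.6]]

```text
clock: 4.47
tcp_pos: [0.5452, -0.2053, 0.3032]
orientation: [0.599, 0.605, 0.355, -0.386]
wrist_force: [-0.4, 0.0, -0.9]
finger_gap: 0.0238
```

```bash
python3 - <<'E'
from bed import *
B=np.load('B.npy');s=st();T=tcp(s); print(s['clock'],s['wrist_force'],'tcp in bed',(T[:3,3]-B[:3,3])@B[:3,:3]*1000)
shot('wrist','w4.png')
E
```

```text
4.4667 [-0.3709  0.0314 -0.9084] tcp in bed [ 51.838  -24.9461 161.8155]
```

View pics/w4.png

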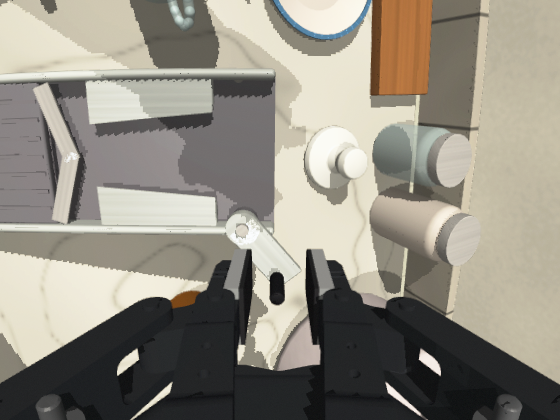

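```bash
python3 - <<'E'
from bed import *
B=np.load('B.npy');c=camf('w4.png')
bp=lambda px,z:((onplane(c,px,B[:3,2],B[:3,3]+B[:3,2]*z)-B[:3,3])@B[:3,:3])*1000
for p in [bp([(278,299)],.062)[0],bp([(280,273)],.026)[0]]:
    r=p[:2]-[24,-58]; print(p,np.hypot(*r),np.arctan2(r[0],r[1])-np.arctan2(6,52))
print(bp([(243,229)],.03))
# re-fit bed
B2,yaw,P=fitbed(c,[(89,124),(211,113),(99,187),(216,196)]);print(B2[:3,3],yaw,P*1000)
# look pose above insert: straight down
I=np.array([0.52,0.195]);yi=0.15
T=np.eye(4);T[:3,:3]=np.array([[0,1,0],[0,0,-1],[-1,0,0]]);T[:3,3]=[.52,.20,.16]
rows(T,15)
E
```

```text
[  53.4917 -101.4485   62.    ] 52.51222454031293 2.43037802966831
[ 55.5869 -97.8496  26.    ] 50.85000458354013 2.3564716117728697
[[ 25.0467 -56.5152  30.    ]]
[ 0.5713 -0.1813  0.135 ] -0.04204166630648166 [[-100.7523   26.2525   13.    ]
 [  -0.6985   33.9095   13.    ]
 [ -98.7681  -26.2525   13.    ]
 [   0.6985  -33.9095   13.    ]]
[[ 0.68 -0.66 -2.71 -0.14  0.1  -1.78]
 [ 0.7  -0.63 -2.71 -0.14  0.1  -1.78]
 [ 0.73 -0.6  -2.71 -0.14  0.1  -1.78]
 [ 0.75 -0.57 -2.71 -0.14  0.1  -1.78]
 [ 0.77 -0.54 -2.72 -0.14  0.1  -1.78]
 [ 0.79 -0.51 -2.72 -0.14  0.1  -1.78]
 [ 0.81 -0.48 -2.72 -0.14  0.1  -1.78]
 [ 0.83 -0.45 -2.71 -0.14  0.1  -1.78]
 [ 0.85 -0.41 -2.71 -0.14  0.1  -1.78]
 [ 0.87 -0.38 -2.71 -0.14  0.1  -1.78]
 [ 0.88 -0.35 -2.71 -0.14  0.1  -1.78]
 [ 0.9  -0.31 -2.71 -0.14  0.1  -1.78]
 [ 0.91 -0.28 -2.71 -0.14  0.1  -1.78]
 [ 0.92 -0.24 -2.71 -0.14  0.1  -1.78]
 [ 0.93 -0.21 -2.71 -0.14  0.1  -1.78]]
```

drive_tool:
  plan:
    - [[0.7,-0.7,-2.7,0,0,-1.8,0.6],[0.7,-0.6,-2.7,0,0,-1.8,0.6],[0.7,-0.6,-2.7,0,0,-1.8,0.6],[0.8,-0.6,-2.7,0,0,-1.8,0.6],[0.8,-0.5,-2.7,0,0,-1.8,0.6]]

```text
clock: 4.93
tcp_pos: [0.5378, -0.0717, 0.25]
orientation: [0.564, 0.575, 0.404, -0.434]
wrist_force: [0.3, 0.4, -0.9]
finger_gap: 0.0509
```

drive_tool:
  plan:
    - [[0.8,-0.5,-2.7,0,0,-1.8,0.6],[0.8,-0.5,-2.7,0,0,-1.8,0.6],[0.8,-0.5,-2.7,0,0,-1.8,0.6],[0.8,-0.4,-2.7,0,0,-1.8,0.6],[0.9,-0.4,-2.7,0,0,-1.8,0.6]]

```text
clock: 5.35
tcp_pos: [0.5315, 0.0636, 0.203]
orientation: [0.528, 0.542, 0.448, -0.477]
wrist_force: [-0.1, -1.4, -0.6]
finger_gap: 0.0511
```

drive_tool:
  plan:
    - [[0.9,-0.4,-2.7,0,0,-1.8,0.6],[0.9,-0.3,-2.7,0,0,-1.8,0.6],[0.9,-0.3,-2.7,0,0,-1.8,0.6],[0.9,-0.3,-2.7,0,0,-1.8,0.6],[0.9,-0.2,-2.7,0,0,-1.8,0.6]]

```text
clock: 5.77
tcp_pos: [0.526, 0.1985, 0.1546]
orientation: [-0.489, -0.505, -0.489, 0.517]
wrist_force: [0.2, -0.6, 0.3]
finger_gap: 0.0511
```

drive_tool:
  plan:
    - [[0,0,0,0,0,0,0.6],[0,0,0,0,0,0,0.6],[0,0,0,0,0,0,0.6],[0,0,0,0,0,0,0.6],[0,0,0,0,0,0,0.6]]

```text
clock: 6.18
tcp_pos: [0.5261, 0.1963, 0.1568]
orientation: [-0.489, -0.506, -0.488, 0.516]
wrist_force: [-0.3, -0.0, 1.1]
finger_gap: 0.0514
```

```bash
python3 - <<'E'
from bed import *
s=st();print(s['clock'],s['finger_gap']);print(tcp(s))
im,c=shot('wrist','w5.png')
E
```

```text
6.1833 0.05139436877136681
[[-0.0092  0.999  -0.0448  0.5261]
 [-0.0118 -0.0449 -0.9989  0.1963]
 [-0.9999 -0.0086  0.0122  0.1568]
 [ 0.      0.      0.      1.    ]]
```

View pics/w5.png

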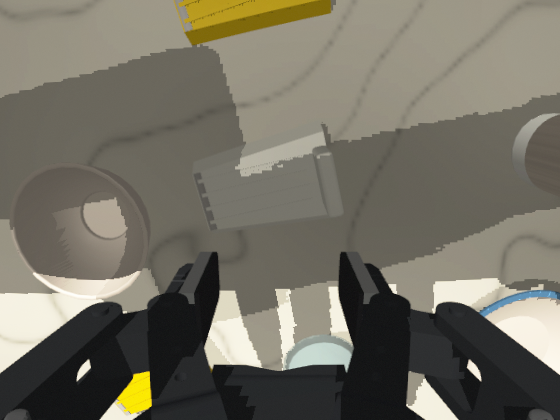

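```bash
python3 - <<'E'
import cv2
im=cv2.imread('pics/w5.png')
a=cv2.resize(im[110:245,180:355],None,fx=4.4,fy=4.4,interpolation=cv2.INTER_CUBIC);a=cv2.convertScaleAbs(a,alpha=1.5)
cv2.imwrite('pics/w5c.png',a)
E
```

```text
(no output)
```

View pics/w5c.png

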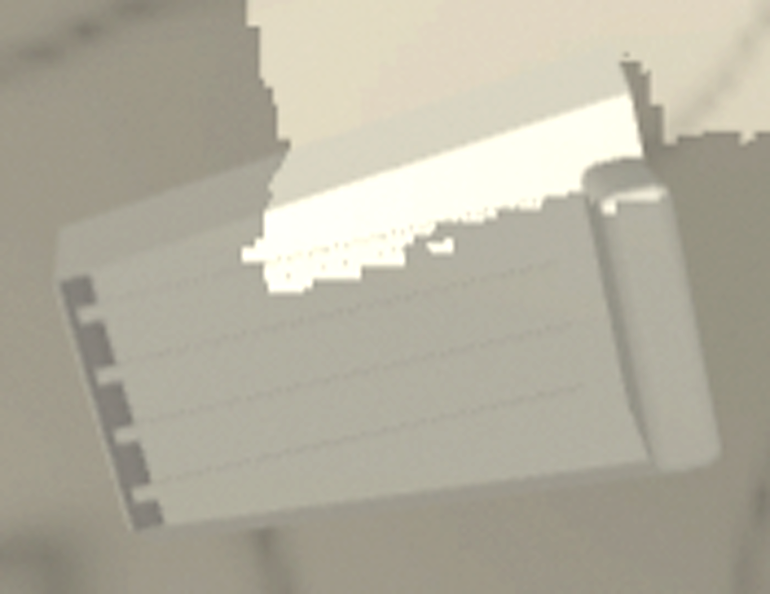

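```bash
python3 - <<'E'
from bed import *
c=camf('w5.png'); f=lambda x,y:[180+x/4.4,110+y/4.4]
P=onz(c,[f(600,200),f(667,190),f(718,452),f(655,466)],.054)[:,:2]
print('plate',P); m=P.mean(0); print('centre',m,'len',np.linalg.norm((P[0]+P[1]-P[2]-P[3])/2),'thick',np.linalg.norm(P[0]-P[1]),np.linalg.norm(P[2]-P[3]))
y=(P[0]+P[1]-P[2]-P[3]);print('yaw from plate width',np.arctan2(-y[0],y[1]), 'from long edges',np.arctan2(-(P[0]-P[3])[0],(P[0]-P[3])[1]),np.arctan2(-(P[1]-P[2])[0],(P[1]-P[2])[1]))
N=onz(c,[f(92,277),f(163,513)],.014)[:,:2]; n=N.mean(0); print('nose top',N,n,np.linalg.norm(N[0]-N[1]))
d=m-n; print('yaw axis',np.arctan2(d[1],d[0]),'len',np.linalg.norm(d))
N0=onz(c,[f(57,232),f(133,530)],.0)[:,:2];n0=N0.mean(0);print('nose bot',n0,np.linalg.norm(N0[0]-N0[1])); d=m-n0; print('yaw axis',np.arctan2(d[1],d[0]),'len',np.linalg.norm(d))
E
```

```text
plate [[0.5523 0.2279]
 [0.5627 0.229 ]
 [0.5708 0.186 ]
 [0.5606 0.1841]]
centre [0.5616 0.2067] len 0.044120476522502027 thick 0.010466428287421056 0.010436968276903056
yaw from plate width 0.18659729159248575 from long edges 0.18657658223772527 0.18661839366275046
nose top [[0.4625 0.2115]
 [0.4714 0.1651]] [0.467  0.1883] 0.04728173549218099
yaw axis 0.19257397970832058 len 0.09639167482173001
nose bot [0.4577 0.1873] 0.06181164078531682
yaw axis 0.18508162495274652 len 0.10569839732523066
```

```bash
python3 - <<'E'
from bed import *
y=.187
T=np.eye(4);T[:3,:3]=R.from_euler('z',y).as_matrix()@np.array([[0,1,0],[0,0,-1],[-1,0,0]]);T[:3,3]=[.5616,.2067,.09]
rows(T,5)
E
```

```text
[[ 1.33  0.71 -0.25 -2.66  0.13  0.11]
 [ 1.33  0.72 -0.22 -2.66  0.13  0.11]
 [ 1.33  0.73 -0.18 -2.66  0.13  0.11]
 [ 1.34  0.73 -0.15 -2.66  0.13  0.11]
 [ 1.34  0.74 -0.11 -2.66  0.13  0.11]]
```

drive_tool:
  plan:
    - [[1.3,0.7,-0.2,-2.7,0.1,0.1,0.6],[1.3,0.7,-0.2,-2.7,0.1,0.1,0.6],[1.3,0.7,-0.2,-2.7,0.1,0.1,0.6],[1.3,0.7,-0.2,-2.7,0.1,0.1,0.6],[1.3,0.7,-0.1,-2.7,0.1,0.1,0.6]]

```text
clock: 6.65
tcp_pos: [0.5605, 0.2069, 0.0912]
orientation: [0.546, 0.449, 0.546, -0.45]
wrist_force: [0.9, 0.0, -0.8]
finger_gap: 0.0512
```

drive_tool:
  plan:
    - [[0,0,0,0,0,0,0.6],[0,0,0,0,0,0,0.6],[0,0,0,0,0,0,0.6],[0,0,0,0,0,0,0.6],[0,0,0,0,0,0,0.6]]

```text
clock: 7.07
tcp_pos: [0.5601, 0.2075, 0.0922]
orientation: [0.546, 0.449, 0.545, -0.451]
wrist_force: [-0.2, 0.2, 0.0]
finger_gap: 0.0513
```

```bash
python3 - <<'E'
from bed import *
s=st();print(s['clock'],s['finger_gap']);print(tcp(s))
im,c=shot('wrist','w6.png')
a=cv2.resize(im[100:370,80:400],None,fx=2.2,fy=2.2,interpolation=cv2.INTER_CUBIC);a=cv2.convertScaleAbs(a,alpha=1.5);cv2.imwrite('pics/w6c.png',a)
y=.187
T=np.eye(4);T[:3,:3]=R.from_euler('z',y).as_matrix()@np.array([[0,1,0],[0,0,-1],[-1,0,0]]);T[:3,3]=[.5616,.2067,.019]
print(delta(T))
E
```

```text
7.0667 0.0512989000434129
[[-0.0006  0.9817  0.1904  0.5601]
 [-0.0021  0.1904 -0.9817  0.2075]
 [-1.     -0.001   0.0019  0.0922]
 [ 0.      0.      0.      1.    ]]
(array([7.3054, 0.1405, 0.1004]), array([0.2739, 0.1094, 0.0661]))
```

View pics/w6c.png

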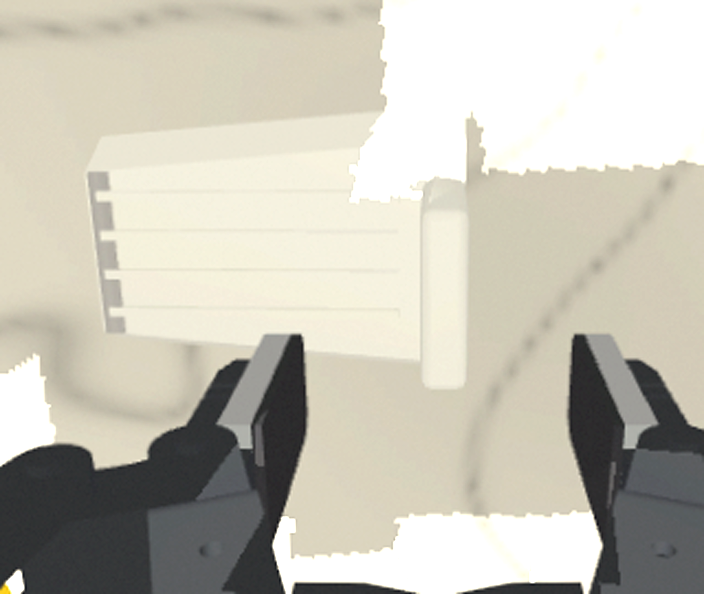

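```bash
python3 - <<'E'
from bed import *
c=camf('w6.png'); f=lambda x,y:[80+x/2.2,100+y/2.2]
T=np.load('pics/w6.png.npy')
P=onz(c,[f(424,206),f(467,206),f(465,388),f(424,388)],.054)
print((P-T[:3,3])@T[:3,:3]*1000)
print(P.mean(0))
N=onz(c,[f(89,172),f(106,332)],.014); print(N.mean(0),np.linalg.norm(N[0]-N[1]));d=P.mean(0)-N.mean(0);print(np.arctan2(d[1],d[0]),np.hypot(d[0],d[1]))
E
```

```text
[[ 38.135   -3.2907 -23.169 ]
 [ 38.1248   6.8131 -23.1751]
 [ 38.2158   6.842   24.1324]
 [ 38.2262  -3.5017  24.1378]]
[0.5619 0.2073 0.054 ]
[0.461  0.1865 0.014 ] 0.0499610322367774
0.2031765682858405 0.10304890817764739
```

drive_tool:
  plan:
    - [[1.8,0.2,0,0,0,0,0.6],[1.8,0,0,0,0,0,0.6],[1.8,0,0,0,0,0,0.6],[1.8,0,0,0,0,0,0.6],[0,0,0,0,0,0,0.6]]

```text
clock: 7.53
tcp_pos: [0.5591, 0.2072, 0.016]
orientation: [0.544, 0.447, 0.547, -0.452]
wrist_force: [-1.3, -0.1, -0.8]
finger_gap: 0.0513
```

drive_tool:
  plan:
    - [[0,0,0,0,0,0,0.4],[0,0,0,0,0,0,0],[0,0,0,0,0,0,0],[0,0,0,0,0,0,0],[0,0,0,0,0,0,0]]
  squeeze: 70

```text
clock: 7.95
tcp_pos: [0.5629, 0.2081, 0.0207]
orientation: [0.546, 0.449, 0.545, -0.45]
wrist_force: [-0.2, 0.6, 5.8]
finger_gap: 0.0111
```

drive_tool:
  plan:
    - [[0,0,0,0,0,0,0],[-0.5,0,0,0,0,0,0],[-1.5,0,0,0,0,0,0],[-3,0,0,0,0,0,0],[-3,0,0,0,0,0,0]]

```text
clock: 8.37
tcp_pos: [0.5601, 0.2076, 0.0986]
orientation: [0.545, 0.447, 0.547, -0.452]
wrist_force: [1.3, -0.1, -1.5]
finger_gap: 0.0109
```

```bash
python3 - <<'E'
from bed import *
s=st();print(s['clock'],s['finger_gap'],s['wrist_force']);print(tcp(s))
im,c=shot('wrist','w7.png')
cv2.imwrite('pics/w7c.png',cv2.convertScaleAbs(cv2.resize(im,None,fx=1.4,fy=1.4),alpha=1.4))
E
```

```text
8.3667 0.010900523577027862 [ 1.2632 -0.0692 -1.5234]
[[-0.0063  0.9816  0.191   0.5601]
 [-0.0033  0.191  -0.9816  0.2076]
 [-1.     -0.0068  0.002   0.0986]
 [ 0.      0.      0.      1.    ]]
```

View pics/w7c.png

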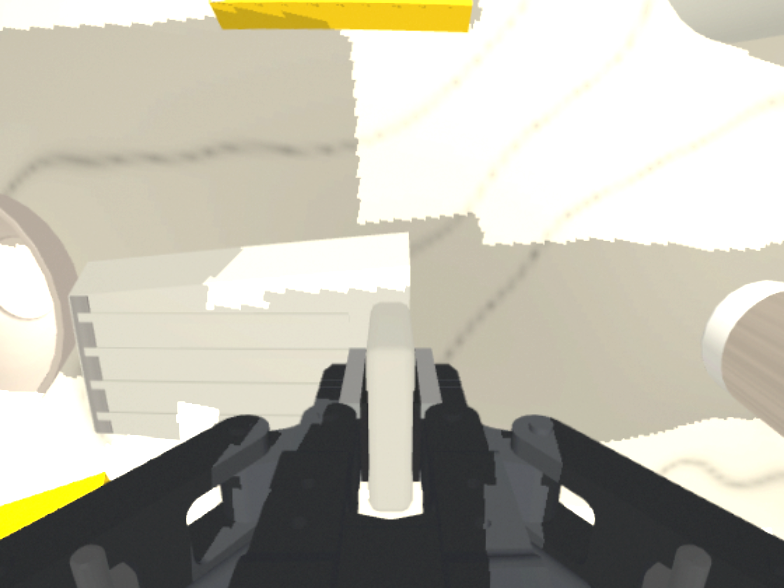

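```bash
cat >> bed.py <<'E'
def tl(c,T,px,tx):
    P=onplane(c,px,T[:3,0],T[:3,3]+T[:3,0]*tx); return (P-T[:3,3])@T[:3,:3]*1000
E
python3 - <<'E'
from bed import *
c=camf('w7.png');T=np.load('pics/w7.png.npy')
f=lambda x,y:[x/1.4,y/1.4]
P=tl(c,T,[f(390,347),f(390,509)],-.033);print(P,P.mean(0))
N=tl(c,T,[f(72,296),f(97,433)],.0067);print(N,N.mean(0),np.linalg.norm(N[0]-N[1]))
d=P.mean(0)-N.mean(0);print(np.degrees(np.arctan2(-d[2],d[1])),'deg yaw of insert rel tool (tool y->x, -z->y)')
E
```

```text
[[-33.      -0.2557 -22.6738]
 [-33.      -0.2438  23.5573]] [-33.      -0.2497   0.4418]
[[   6.7    -102.7348  -22.9401]
 [   6.7    -103.2656   27.4071]] [   6.7    -103.0002    2.2335] 50.349946132170395
0.9990018596786897 deg yaw of insert rel tool (tool y->x, -z->y)
```

```bash
cat >> bed.py <<'E'
BED=bedframe(-0.045,[.571,-.1814,.135])
def inbed(T,B=BED):
    Rb=B[:3,:3].T@T[:3,:3]
    ref=np.array([[0,1,0],[0,0,-1],[-1,0,0.]])
    return (T[:3,3]-B[:3,3])@B[:3,:3]*1000, np.degrees(R.from_matrix(Rb@ref.T).as_rotvec())
E
python3 - <<'E'
from bed import *
T0=tcp(st())
Tf=toolin(BED,[.125,.0008,.070],np.radians(-.5))
from scipy.spatial.transform import Slerp
TA=np.eye(4);TA[:3,:3]=Slerp([0,1],R.from_matrix([T0[:3,:3],Tf[:3,:3]]))(.35).as_matrix();TA[:3,3]=[.57,.12,.25]
print('A');rows(TA,5)
print('B',Tf[:3,3]);rows(Tf,12,TA)
E
```

```text
A
[[-2.88 -0.21  1.77  0.97 -0.2   1.8 ]
 [-2.87 -0.09  1.78  0.97 -0.2   1.8 ]
 [-2.87  0.03  1.79  0.97 -0.2   1.8 ]
 [-2.86  0.15  1.8   0.97 -0.2   1.8 ]
 [-2.85  0.27  1.81  0.97 -0.2   1.8 ]]
B [ 0.6526 -0.1843  0.2527]
[[ 0.08  0.41  2.59  0.75 -0.16  1.39]
 [ 0.09  0.44  2.59  0.75 -0.16  1.39]
 [ 0.11  0.47  2.58  0.75 -0.16  1.39]
 [ 0.13  0.5   2.58  0.75 -0.16  1.39]
 [ 0.15  0.53  2.57  0.75 -0.16  1.39]
 [ 0.17  0.56  2.56  0.75 -0.16  1.39]
 [ 0.19  0.59  2.55  0.75 -0.16  1.39]
 [ 0.21  0.62  2.54  0.75 -0.16  1.39]
 [ 0.24  0.65  2.54  0.75 -0.16  1.39]
 [ 0.26  0.68  2.53  0.75 -0.16  1.39]
 [ 0.28  0.7   2.52  0.75 -0.16  1.39]
 [ 0.31  0.73  2.51  0.75 -0.16  1.39]]
```

drive_tool:
  plan:
    - [[-2.9,-0.2,1.8,1,-0.2,1.8,0],[-2.9,-0.1,1.8,1,-0.2,1.8,0],[-2.9,0,1.8,1,-0.2,1.8,0],[-2.9,0.1,1.8,1,-0.2,1.8,0],[-2.8,0.3,1.8,1,-0.2,1.8,0]]

```text
clock: 8.83
tcp_pos: [0.5676, 0.1181, 0.2451]
orientation: [0.564, 0.51, 0.483, -0.434]
wrist_force: [0.4, -0.5, -0.7]
finger_gap: 0.0108
```

drive_tool:
  plan:
    - [[0.1,0.4,2.6,0.8,-0.2,1.4,0],[0.1,0.4,2.6,0.8,-0.2,1.4,0],[0.1,0.5,2.6,0.8,-0.2,1.4,0],[0.1,0.5,2.6,0.7,-0.2,1.4,0],[0.1,0.5,2.6,0.7,-0.2,1.4,0]]

```text
clock: 9.25
tcp_pos: [0.6011, -0.0101, 0.2455]
orientation: [0.577, 0.553, 0.432, -0.419]
wrist_force: [0.7, -0.3, -2.7]
finger_gap: 0.0112
```

drive_tool:
  plan:
    - [[0.2,0.5,2.6,0.7,-0.2,1.4,0],[0.2,0.6,2.6,0.7,-0.1,1.4,0],[0.2,0.6,2.5,0.7,-0.1,1.4,0],[0.2,0.6,2.5,0.7,-0.1,1.4,0],[0.3,0.7,2.5,0.7,-0.1,1.4,0]]

```text
clock: 9.67
tcp_pos: [0.6343, -0.1368, 0.2463]
orientation: [0.586, 0.593, 0.381, -0.399]
wrist_force: [0.1, 0.3, -1.4]
finger_gap: 0.0112
```

drive_tool:
  plan:
    - [[0.3,0.7,2.5,0.7,-0.1,1.4,0],[0.3,0.7,2.5,0.7,-0.1,1.4,0],[0,0,0,0,0,0,0],[0,0,0,0,0,0,0],[0,0,0,0,0,0,0]]

```text
clock: 10.08
tcp_pos: [0.6477, -0.1857, 0.2461]
orientation: [0.588, 0.609, 0.362, -0.39]
wrist_force: [-0.0, 0.9, -1.3]
finger_gap: 0.0108
```

```bash
python3 - <<'E'
from bed import *
s=st();print(s['clock'],s['finger_gap'],s['wrist_force'],s['qvel']);print(*inbed(tcp(s)))
im,c=shot('wrist','w8.png')
cv2.imwrite('pics/w8c.png',cv2.convertScaleAbs(cv2.resize(im,None,fx=1.4,fy=1.4),alpha=1))
E
```

```text
10.0833 0.010847160937068964 [-0.0326  0.9268 -1.3206] [ 0.0183 -0.0071 -0.0005 -0.0034  0.001   0.0003]
[117.7082  -0.8337  66.1894] [ 0.0283  0.3056 -0.2916]
```

View pics/w8c.png

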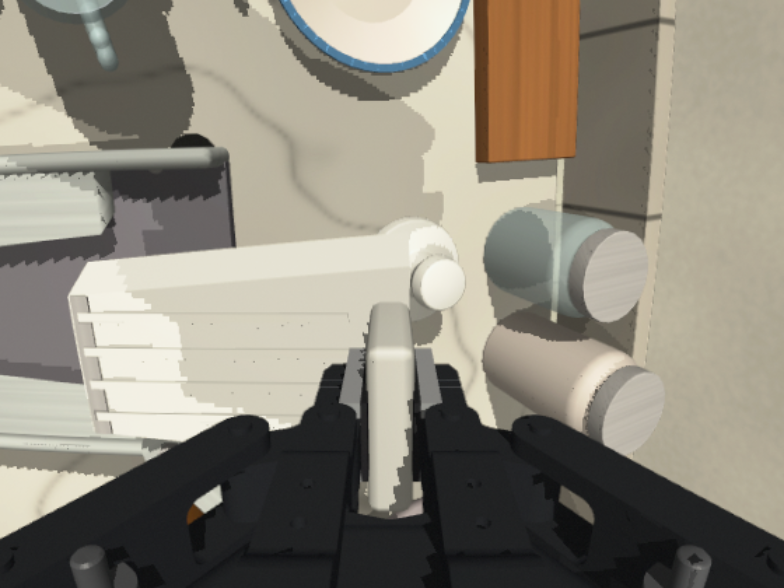

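drive_tool:
  plan:
    - [[1,0,-0.1,0,0,0.3,0],[1,0,-0.1,0,0,0,0],[1,0,0,0,0,0,0],[1,0,0,0,0,0,0],[0,0,0,0,0,0,0]]

```text
clock: 10.55
tcp_pos: [0.6654, -0.1836, 0.2074]
orientation: [0.589, 0.609, 0.362, -0.389]
wrist_force: [-0.7, 0.8, -2.0]
finger_gap: 0.0112
```

drive_tool:
  plan:
    - [[0,0,0,0,0,0,0],[0,0,0,0,0,0,0],[0,0,0,0,0,0,0],[0,0,0,0,0,0,0],[0,0,0,0,0,0,0]]

```text
clock: 10.97
tcp_pos: [0.6662, -0.1851, 0.2114]
orientation: [0.59, 0.61, 0.359, -0.388]
wrist_force: [0.2, -0.1, -1.1]
finger_gap: 0.0112
```

```bash
python3 - <<'E'
from bed import *
s=st();print(s['clock'],s['wrist_force']);print(*inbed(tcp(s)))
im,c=shot('wrist','w9.png');im2,_=shot('scene','s9.png')
a=cv2.resize(im[60:340,0:340],None,fx=2.0,fy=2.0);b=cv2.resize(im2[160:300,160:300],(560,560),interpolation=cv2.INTER_CUBIC)
cv2.imwrite('pics/w9c.png',a);cv2.imwrite('pics/s9c.png',b)
E
```

```text
10.9667 [ 0.2332 -0.097  -1.0957]
[119.0987   0.5736  26.8781] [-0.037  -0.1405 -0.2589]
```

View pics/w9c.png

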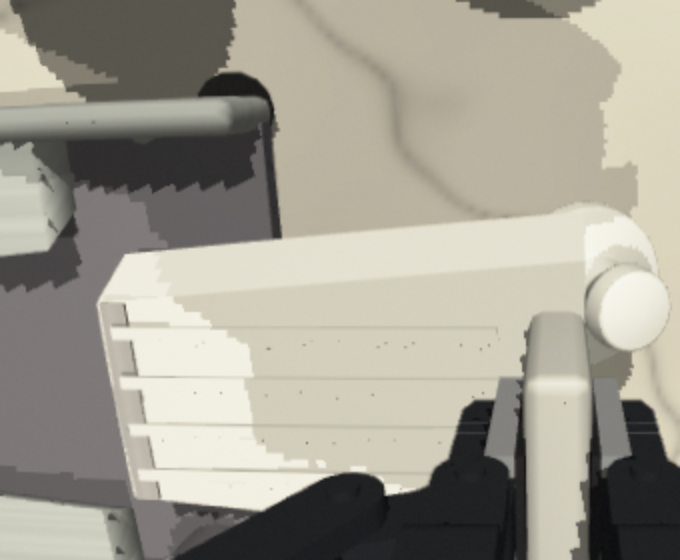

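View pics/s9c.png

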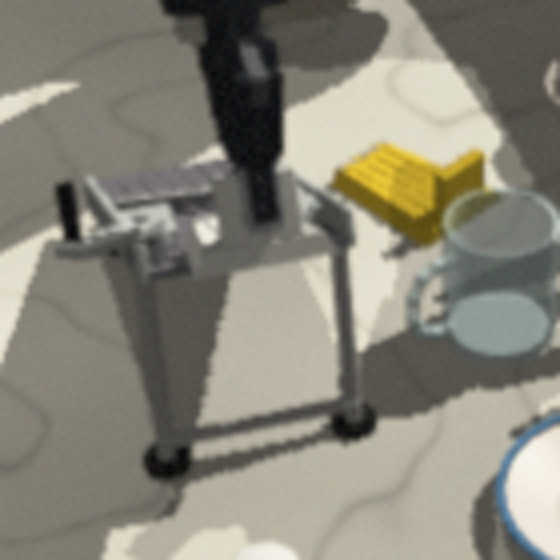

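```bash
python3 - <<'E'
from bed import *
c=camf('w9.png'); f=lambda x,y:[x/2,60+y/2]
bp=lambda px,z:((onplane(c,px,BED[:3,2],BED[:3,3]+BED[:3,2]*z)-BED[:3,3])@BED[:3,:3])*1000
print('guides',bp([f(47,250),f(106,507)],.013))
print('nose',bp([f(100,302),f(135,498)],.020))
print('rail end inner',bp([f(232,136)],.017))
E
```

```text
guides [[ -0.1828  34.7627  13.    ]
 [  1.2458 -33.7803  13.    ]]
nose [[ 15.954   24.1385  20.    ]
 [ 14.9258 -26.285   20.    ]]
rail end inner [[50.2801 59.8835 17.    ]]
```

drive_tool:
  plan:
    - [[0.3,-0.5,-0.1,0,0,0,0],[0.1,-0.5,0,0,0,0,0],[0,-1,0,0,0,0,0],[0,-1,0,0,0,0,0],[0,0,0,0,0,0,0]]

```text
clock: 11.48
tcp_pos: [0.6382, -0.1817, 0.1916]
orientation: [0.589, 0.609, 0.361, -0.39]
wrist_force: [-0.8, 1.0, -1.9]
finger_gap: 0.0112
```

```bash
python3 - <<'E'
from bed import *
s=st();print(s['clock'],'F bed',s['wrist_force']@BED[:3,:3]);print(*inbed(tcp(s)))
E
```

```text
11.4833 F bed [-1.6032  0.9707 -1.3854]
[85.1429  2.676  21.466 ] [ 0.0594  0.1501 -0.3288]
```

drive_tool:
  plan:
    - [[0,0,0,0,0,0,0],[0,0,0,0,0,0,0],[0,0,0,0,0,0,0],[0,0,0,0,0,0,0],[0,0,0,0,0,0,0]]

```text
clock: 11.9
tcp_pos: [0.6414, -0.1827, 0.1942]
orientation: [0.59, 0.61, 0.36, -0.388]
wrist_force: [-0.1, -0.5, -1.5]
finger_gap: 0.0109
```

```bash
python3 - <<'E'
from bed import *
s=st();print(s['clock'],'F bed',s['wrist_force']@BED[:3,:3]);print(*inbed(tcp(s)))
im,c=shot('wrist','w10.png')
a=cv2.resize(im[60:340,0:340],None,fx=2.0,fy=2.0)
cv2.imwrite('pics/w10c.png',a)
E
```

```text
11.9 F bed [-0.7546 -0.4771 -1.3422]
[89.1894  1.8587 22.3994] [-0.0214 -0.1208 -0.2445]
```

View pics/w10c.png

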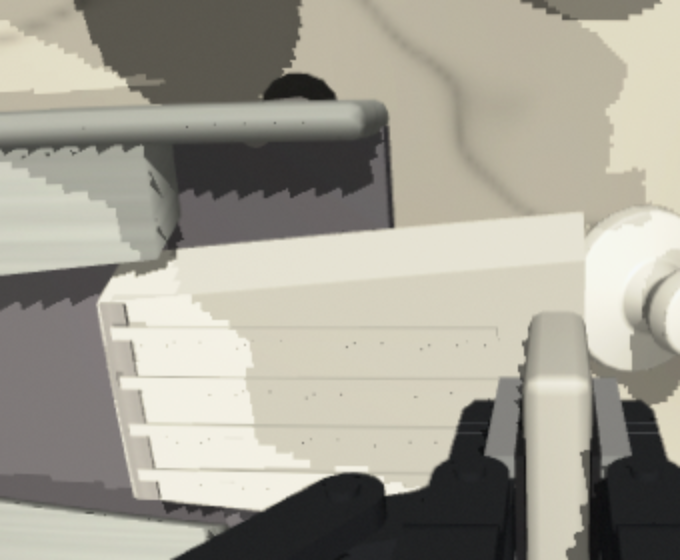

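```bash
python3 - <<'E'
from bed import *
c=camf('w10.png'); f=lambda x,y:[x/2,60+y/2]
bp=lambda px,z:((onplane(c,px,BED[:3,2],BED[:3,3]+BED[:3,2]*z)-BED[:3,3])@BED[:3,:3])*1000
print('guides L edge',bp([f(0,275),f(162,259)],.013),'R',bp([f(20,506),f(150,517)],.013))
print('nose',bp([f(100,302),f(135,498)],.016))
E
```

```text
guides L edge [[-40.2354  31.2215  13.    ]
 [  1.0715  34.6054  13.    ]] R [[-50.1258 -30.4945  13.    ]
 [-13.8006 -32.062   13.    ]]
nose [[-13.6623  25.5307  16.    ]
 [-14.6655 -24.737   16.    ]]
```

drive_tool:
  plan:
    - [[0.1,-0.5,0,0,0,0,0],[0,-1.3,0,0,0,0,0],[0,-1.5,0,0,0,0,0],[0,-1.5,0,0,0,0,0],[0,-1.2,0,0,0,0,0]]

```text
clock: 12.37
tcp_pos: [0.5861, -0.1795, 0.1656]
orientation: [0.59, 0.609, 0.36, -0.389]
wrist_force: [-0.1, 0.4, -1.2]
finger_gap: 0.011
```

drive_tool:
  plan:
    - [[0,0,0,0,0,0,0],[0,0,0,0,0,0,0],[0,0,0,0,0,0,0],[0,0,0,0,0,0,0],[0,0,0,0,0,0,0]]

```text
clock: 12.78
tcp_pos: [0.5882, -0.1801, 0.1669]
orientation: [0.59, 0.609, 0.36, -0.388]
wrist_force: [1.0, -0.6, -0.6]
finger_gap: 0.011
```

```bash
python3 - <<'E'
from bed import *
s=st();print(s['clock'],'F bed',s['wrist_force']@BED[:3,:3],'M bed',s['ft_torque']@BED[:3,:3]);print(*inbed(tcp(s)))
im,c=shot('wrist','w11.png')
a=cv2.resize(im[60:340,0:340],None,fx=2.0,fy=2.0)
cv2.imwrite('pics/w11c.png',a)
E
```

```text
12.7833 F bed [ 0.6458 -0.5393 -0.9584] M bed [-0.0115  0.5197 -0.0121]
[29.353   2.0924 21.2202] [-0.0192 -0.1211 -0.2369]
```

View pics/w11c.png

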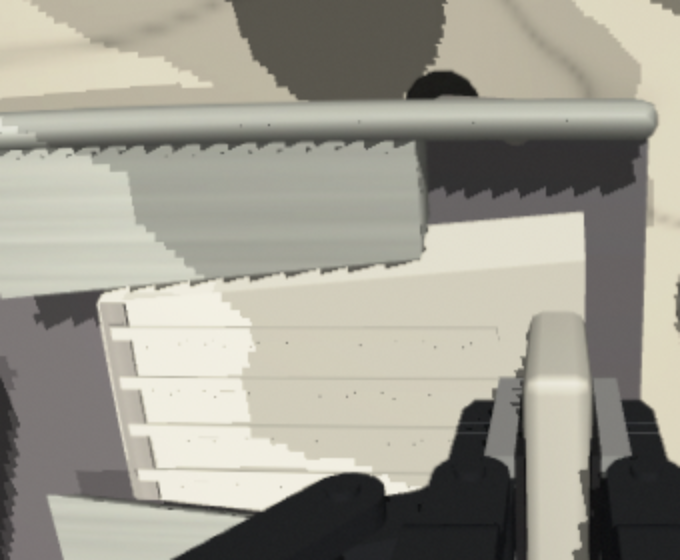

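drive_tool:
  plan:
    - [[0.05,-0.4,0.1,0,0,0,0],[0,-0.5,0,0,0,0,0],[0,-0.5,0,0,0,0,0],[0,-0.4,0,0,0,0,0],[0,-0.2,0,0,0,0,0]]

```text
clock: 13.25
tcp_pos: [0.5692, -0.1801, 0.1572]
orientation: [0.59, 0.61, 0.36, -0.389]
wrist_force: [-0.2, 0.2, 0.7]
finger_gap: 0.0107
```

drive_tool:
  plan:
    - [[0,0,0,0,0,0,0],[0,0,0,0,0,0,0],[0,0,0,0,0,0,0],[0,0,0,0,0,0,0],[0,0,0,0,0,0,0]]

```text
clock: 13.67
tcp_pos: [0.569, -0.18, 0.1571]
orientation: [0.59, 0.609, 0.36, -0.389]
wrist_force: [-6.0, 1.4, 3.7]
finger_gap: 0.0108
```

```bash
python3 - <<'E'
from bed import *
s=st();print(s['clock'],'F bed',s['wrist_force']@BED[:3,:3],'M bed',s['ft_torque']@BED[:3,:3]);print(*inbed(tcp(s)))
E
```

```text
13.6667 F bed [-3.8341  1.1107  6.0269] M bed [-0.0667  1.1974 -0.0204]
[ 7.8079  1.3352 20.7412] [-0.0217  0.0043 -0.2903]
```

drive_tool:
  plan:
    - [[0,-0.2,0,0,0,0,0],[0,-0.2,0,0,0,0,0],[0,-0.2,0,0,0,0,0],[0,-0.1,0,0,0,0,0],[0,0,0,0,0,0,0]]

```text
clock: 14.08
tcp_pos: [0.564, -0.1795, 0.1547]
orientation: [0.59, 0.61, 0.36, -0.388]
wrist_force: [2.1, 2.9, 0.6]
finger_gap: 0.0111
```

```bash
python3 - <<'E'
from bed import *
s=st();print(s['clock'],'F bed',s['wrist_force']@BED[:3,:3],'M bed',s['ft_torque']@BED[:3,:3]);print(*inbed(tcp(s)))
E
```

```text
14.0833 F bed [ 2.0003  3.024  -0.3538] M bed [ 0.4231 -0.1696  0.0312]
[ 2.3033  1.5733 20.8423] [ 0.0204 -0.1708 -0.2247]
```

drive_tool:
  plan:
    - [[0,-0.2,-0.05,0,0,0,0],[0,-0.2,0,0,0,0,0],[0,-0.1,0,0,0,0,0],[0,0,0,0,0,0,0],[0,0,0,0,0,0,0]]

```text
clock: 14.5
tcp_pos: [0.5613, -0.1791, 0.1534]
orientation: [0.591, 0.61, 0.359, -0.387]
wrist_force: [10.8, 2.5, 0.2]
finger_gap: 0.0111
```

```bash
python3 - <<'E'
from bed import *
s=st();print(s['clock'],'F bed',s['wrist_force']@BED[:3,:3],'M bed',s['ft_torque']@BED[:3,:3]);print(*inbed(tcp(s)))
im,c=shot('wrist','w12.png')
a=cv2.resize(im[60:340,0:340],None,fx=2.0,fy=2.0)
cv2.imwrite('pics/w12c.png',a)
E
```

```text
14.5 F bed [ 9.6292  2.9689 -4.5169] M bed [ 0.5011 -1.054   0.0383]
[-0.7533  1.8709 20.8871] [ 0.0194 -0.361  -0.1616]
```

View pics/w12c.png

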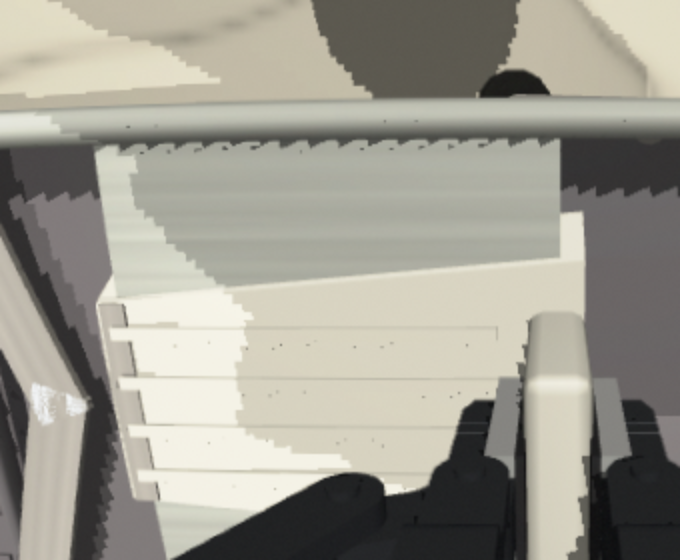

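drive_tool:
  plan:
    - [[0,-0.1,-0.05,0,0,0,0],[0,-0.1,0,0,0,0,0],[0,-0.1,0,0,0,0,0],[0,0,0,0,0,0,0],[0,0,0,0,0,0,0]]

```text
clock: 14.97
tcp_pos: [0.5613, -0.1791, 0.1535]
orientation: [0.593, 0.61, 0.357, -0.385]
wrist_force: [21.8, 3.4, -3.9]
finger_gap: 0.0114
```

```bash
python3 - <<'E'
from bed import *
s=st();print(s['clock'],'F bed',s['wrist_force']@BED[:3,:3],'M bed',s['ft_torque']@BED[:3,:3]);print(*inbed(tcp(s)))
E
```

```text
14.9667 F bed [ 17.7506   4.3739 -12.9485] M bed [ 0.5133 -2.2075 -0.0689]
[-0.7051  1.8998 20.9685] [ 0.0041 -0.6491 -0.0785]
```

drive_tool:
  plan:
    - [[0,0.1,0,0,0,0,0],[0,0.1,0,0,0,0,0],[0,0.1,0,0,0,0,0],[0,0,0,0,0,0,0],[0,0,0,0,0,0,0]]

```text
clock: 15.38
tcp_pos: [0.5612, -0.1791, 0.1535]
orientation: [0.591, 0.61, 0.359, -0.387]
wrist_force: [9.7, 1.6, -0.1]
finger_gap: 0.011
```

```bash
python3 - <<'E'
from bed import *
s=st();print(s['clock'],'F bed',s['wrist_force']@BED[:3,:3],'M bed',s['ft_torque']@BED[:3,:3]);print(*inbed(tcp(s)))
E
```

```text
15.3833 F bed [ 8.6246  2.0037 -4.3683] M bed [ 0.2958 -0.9855  0.1014]
[-0.7678  1.8887 20.9148] [-0.0391 -0.3422 -0.1768]
```

Wedged (held under 18 N without moving). Relaxing a bit more, then releasing.

drive_tool:
  plan:
    - [[0,0.1,0,0,0,0,0],[0,0.1,0,0,0,0,0],[0,0,0,0,0,0,0.2],[0,0,0,0,0,0,0.35],[0,0,0,0,0,0,0.5]]

```text
clock: 15.8
tcp_pos: [0.5598, -0.1784, 0.152]
orientation: [0.589, 0.609, 0.36, -0.389]
wrist_force: [-0.1, -0.1, 0.4]
finger_gap: 0.0401
```

drive_tool:
  plan:
    - [[0,0,0,0,0,0,0.5],[-1,0,0,0,0,0,0.5],[-2,0,0,0,0,0,0.5],[-3,0,0,0,0,0,0.5],[-2,0,0,0,0,0,0.5]]

```text
clock: 16.22
tcp_pos: [0.5248, -0.1769, 0.2269]
orientation: [0.59, 0.609, 0.36, -0.389]
wrist_force: [0.7, -0.6, 0.4]
finger_gap: 0.0431
```

drive_tool:
  plan:
    - [[-2,0,1,0,0,0,0.2],[-1.5,0,1,0,0,0,0],[0,0,0,0,0,0,0],[0,0,0,0,0,0,0],[0,0,0,0,0,0,0]]

```text
clock: 16.63
tcp_pos: [0.5089, -0.1959, 0.2556]
orientation: [0.59, 0.61, 0.36, -0.389]
wrist_force: [0.1, -0.6, -0.3]
finger_gap: 0.0002
```

```bash
python3 - <<'E'
from bed import *
s=st();print(s['clock'],'F bed',s['wrist_force']@BED[:3,:3]);print(*inbed(tcp(s)))
im,c=shot('wrist','w13.png')
a=cv2.resize(im[40:310,100:370],None,fx=2.2,fy=2.2,interpolation=cv2.INTER_CUBIC);cv2.imwrite('pics/w13c.png',a)
E
```

```text
16.6333 F bed [-0.0078 -0.5478 -0.3129]
[ -2.3288 -17.2962 135.2675] [ 0.0104 -0.042  -0.2988]
```

View pics/w13c.png

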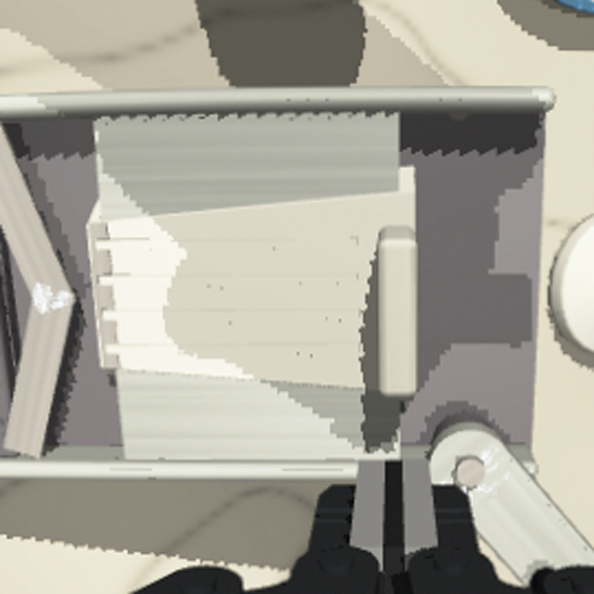

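```bash
python3 - <<'E'
from bed import *
c=camf('w13.png'); f=lambda x,y:[100+x/2.2,40+y/2.2]
B2,yaw,P=fitbed(c,[f(103,223),f(400,192),f(117,368),f(399,389)]);print(B2[:3,3],yaw,P*1000)
bp=lambda px,z:((onplane(c,px,BED[:3,2],BED[:3,3]+BED[:3,2]*z)-BED[:3,3])@BED[:3,:3])*1000
print('plate',bp([f(381,241),f(416,241),f(416,394),f(381,394)],.054),bp([f(398,317)],.054))
print('nose top',bp([f(90,222),f(106,368)],.014))
print('tail top corner',bp([f(414,192)],.014), 'mouth',bp([f(400,192)],.013))
print('pivot',bp([f(469,470)],.03))
E
```

```text
[ 0.5709 -0.181   0.135 ] -0.03991910081244787 [[-99.3808  25.3725  13.    ]
 [  0.4159  33.9807  13.    ]
 [-99.6689 -25.3725  13.    ]
 [ -0.4159 -33.9807  13.    ]]
plate [[ -5.5805  23.2689  54.    ]
 [  4.2922  23.2221  54.    ]
 [  4.4208 -22.1266  54.    ]
 [ -5.9782 -22.0738  54.    ]] [[-0.8556  1.2978 54.    ]]
nose top [[-103.6694   25.7421   14.    ]
 [-103.2038  -25.1913   14.    ]]
tail top corner [[ 4.7694 34.3417 14.    ]] mouth [[ 0.1909 34.298  13.    ]]
pivot [[ 23.213  -57.1784  30.    ]]
```

drive_tool:
  plan:
    - [[0.9,0.6,2.1,0,0,0,0],[0.9,0.6,2.1,0,0,0,0],[0.9,0.6,2.1,0,0,0,0],[0.9,0.6,2.1,0,0,0,0],[0.9,0.6,1.9,0,0,0,0]]

```text
clock: 17.1
tcp_pos: [0.5511, -0.3015, 0.2267]
orientation: [0.589, 0.61, 0.361, -0.389]
wrist_force: [0.1, 0.3, 0.3]
finger_gap: -0.0001
```

drive_tool:
  plan:
    - [[0,0,0,0,0,0,0],[1.7,0,0,0,0,0,0],[1.7,0,0,0,0,0,0],[1.7,0,0,0,0,0,0],[0,0,0,0,0,0,0]]

```text
clock: 17.52
tcp_pos: [0.5721, -0.2997, 0.1779]
orientation: [0.588, 0.61, 0.363, -0.389]
wrist_force: [-1.0, -0.1, -1.3]
finger_gap: -0.0001
```

```bash
python3 - <<'E'
from bed import *
s=st();print(s['clock'],'F bed',s['wrist_force']@BED[:3,:3]);p,r=inbed(tcp(s));print(p,r)
for th in [2.4,2.2,2.0,1.8,1.6,1.4,1.2,1.0,.8,.6,.4,.2,0]:
    a=th+np.arctan2(6,52); d=22
    C=np.array([24+52.3*np.sin(a)+d*np.cos(a),-58+52.3*np.cos(a)-d*np.sin(a)]); print(th,C, 'tool dy,dz cm',(C[0]-p[0])/10,-(C[1]-p[1])/10); p=C
shot('wrist','w14.png')
E
```

```text
17.5167 F bed [-1.4862 -0.1718 -0.7104]
[  24.6092 -118.1195   35.7748] [ 0.2802  0.2558 -0.318 ]
2.4 [  36.8543 -113.2635] tool dy,dz cm 1.2245087359855198 -0.48559439297021356
2.2 [  47.5772 -109.6082] tool dy,dz cm 1.0722940079197805 -0.36553370981171585
2.0 [  57.3602 -103.8954] tool dy,dz cm 0.9782991812702789 -0.5712793050297605
1.8 [ 65.8132 -96.3529] tool dy,dz cm 0.8453026534651229 -0.7542497971323613
1.6 [ 72.5993 -87.2814] tool dy,dz cm 0.6786065763730861 -0.9071507299961695
1.4 [ 77.4478 -77.0425] tool dy,dz cm 0.4848565965479395 -1.0238864259346996
1.2 [ 80.1656 -66.0445] tool dy,dz cm 0.27177691427189926 -1.0998030011316715
1.0 [ 80.6442 -54.7258] tool dy,dz cm 0.04786234406548147 -1.1318739013025882
0.8 [ 78.8646 -43.5376] tool dy,dz cm -0.17796034676046163 -1.1188205608632138
0.6 [ 74.8977 -32.9259] tool dy,dz cm -0.3966883201474175 -1.0611633753046725
0.4 [ 68.9017 -23.3139] tool dy,dz cm -0.5996015820324772 -0.9612009546674066
0.2 [ 61.1156 -15.0847] tool dy,dz cm -0.7786106209941138 -0.8229184852125684
0 [51.8498 -8.5664] tool dy,dz cm -0.9265789115446097 -0.6518288526217514
```

View pics/w14.png

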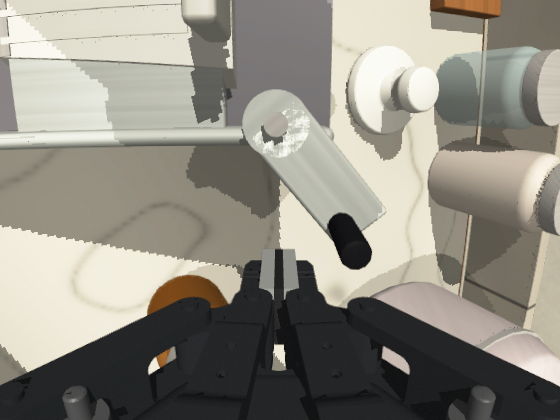

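drive_tool:
  plan:
    - [[0,1.2,-0.4,0,0,0,0],[0,1.1,-0.3,0,0,0,0],[0,1.0,-0.5,0,0,0,0],[0,0.9,-0.7,0,0,0,0],[0,0.7,-0.9,0,0,0,0]]

```text
clock: 17.98
tcp_pos: [0.6205, -0.2768, 0.2068]
orientation: [0.591, 0.609, 0.359, -0.388]
wrist_force: [-0.7, -1.0, 0.1]
finger_gap: -0.0001
```

drive_tool:
  plan:
    - [[0,0.5,-1.0,0,0,0,0],[0,0.3,-1.1,0,0,0,0],[0,0.1,-1.1,0,0,0,0],[0,-0.1,-1.1,0,0,0,0],[0,0,0,0,0,0,0]]

```text
clock: 18.4
tcp_pos: [0.6273, -0.2309, 0.2077]
orientation: [0.59, 0.609, 0.361, -0.388]
wrist_force: [-0.3, 0.1, 0.2]
finger_gap: 0.0
```

```bash
python3 - <<'E'
from bed import *
s=st();print(s['clock'],'F bed',s['wrist_force']@BED[:3,:3]);p,r=inbed(tcp(s));print(p,r)
shot('wrist','w15.png')
E
```

```text
18.4 F bed [-0.2002  0.1331  0.2925]
[ 84.437  -46.9152  39.6969] [ 0.1365 -0.0236 -0.1705]
```

View pics/w15.png

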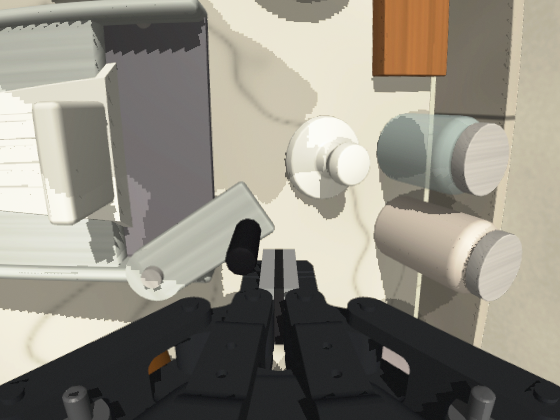

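drive_tool:
  plan:
    - [[0,-0.3,-0.8,0,0,0,0],[0,-0.6,-0.6,0,0,0,0],[0,-0.6,-1.0,0,0,0,0],[0,-0.8,-0.8,0,0,0,0],[0,0,0,0,0,0,0]]

```text
clock: 18.87
tcp_pos: [0.6066, -0.1988, 0.1965]
orientation: [0.589, 0.61, 0.361, -0.389]
wrist_force: [0.0, 0.6, -0.9]
finger_gap: 0.0002
```

drive_tool:
  plan:
    - [[0,-0.3,-0.3,0,0,0,0],[0,-0.4,-0.3,0,0,0,0],[0,-0.3,-0.1,0,0,0,0],[0,0,0,0,0,0,0],[0,0,0,0,0,0,0]]

```text
clock: 19.28
tcp_pos: [0.6001, -0.1936, 0.1936]
orientation: [0.59, 0.61, 0.36, -0.389]
wrist_force: [-0.0, 0.2, -0.0]
finger_gap: -0.0001
```

```bash
python3 - <<'E'
from bed import *
s=st();print(s['clock'],'F bed',s['wrist_force']@BED[:3,:3]);p,r=inbed(tcp(s));print(p,r)
shot('wrist','w16.png')
E
```

```text
19.2833 F bed [-0.0627  0.1726 -0.0077]
[ 52.3001 -10.8365  39.7043] [-0.0008 -0.0693 -0.2699]
```

View pics/w16.png

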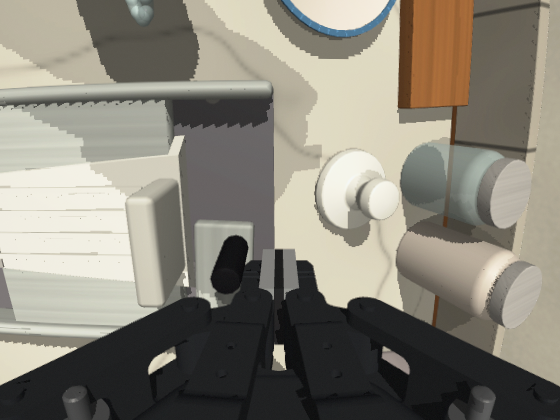

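drive_tool:
  plan:
    - [[0,-0.2,0,0,0,0,0],[0,-0.2,0,0,0,0,0],[0,-0.2,0,0,0,0,0],[0,0,0,0,0,0,0],[0,0,0,0,0,0,0]]

```text
clock: 19.75
tcp_pos: [0.597, -0.1936, 0.1926]
orientation: [0.591, 0.61, 0.359, -0.387]
wrist_force: [7.4, -0.0, -0.6]
finger_gap: -0.0
```

```bash
python3 - <<'E'
from bed import *
s=st();print(s['clock'],'F bed',s['wrist_force']@BED[:3,:3]);p,r=inbed(tcp(s));print(p,r)
im,_=shot('wrist','w17.png');cv2.imwrite('pics/w17c.png',cv2.resize(im[60:360,80:330],None,fx=2.2,fy=2.0))
E
```

```text
19.75 F bed [ 6.3992  0.3228 -3.8188]
[ 49.1248 -11.0236  40.1739] [ 0.0008 -0.3655 -0.1848]
```

View pics/w17c.png

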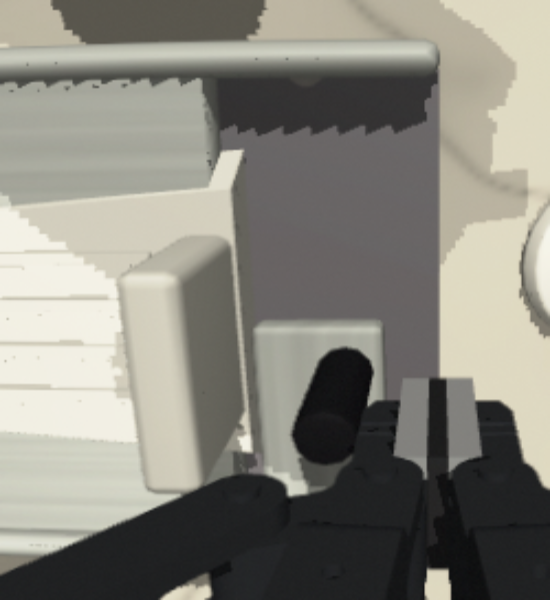

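drive_tool:
  plan:
    - [[0,0.4,0,0,0,0,0],[0,0.8,0,0,0,0,0],[-2,0.3,0,0,0,0,0],[-3,0,0,0,0,0,0],[-3,0,0,0,0,0,0]]

```text
clock: 20.22
tcp_pos: [0.5724, -0.192, 0.269]
orientation: [0.589, 0.609, 0.361, -0.389]
wrist_force: [1.3, 0.1, -0.6]
finger_gap: -0.0003
```

drive_tool:
  plan:
    - [[-2.5,-2,1,0,0,0,0],[-1,-2,1,0,0,0,0],[0,-1,0.5,0,0,0,0],[0,0,0,0,0,0,0],[0,0,0,0,0,0,0]]

```text
clock: 20.63
tcp_pos: [0.5115, -0.2147, 0.2782]
orientation: [0.589, 0.61, 0.36, -0.389]
wrist_force: [-0.1, -0.0, 0.5]
finger_gap: -0.0001
```

```bash
python3 - <<'E'
from bed import *
s=st();print(s['clock'],s['wrist_force'],inbed(tcp(s)))
im,_=shot('wrist','w18.png');cv2.imwrite('pics/w18c.png',cv2.resize(im[40:310,100:370],None,fx=2.2,fy=2.2,interpolation=cv2.INTER_CUBIC))
shot('scene','s18.png');shot('top','t18.png')
E
```

```text
20.6333 [-0.0604 -0.0364  0.4937] (array([ 10.6729, -35.9634, 154.1218]), array([-0.0056, -0.0382, -0.3569]))
```

View pics/w18c.png

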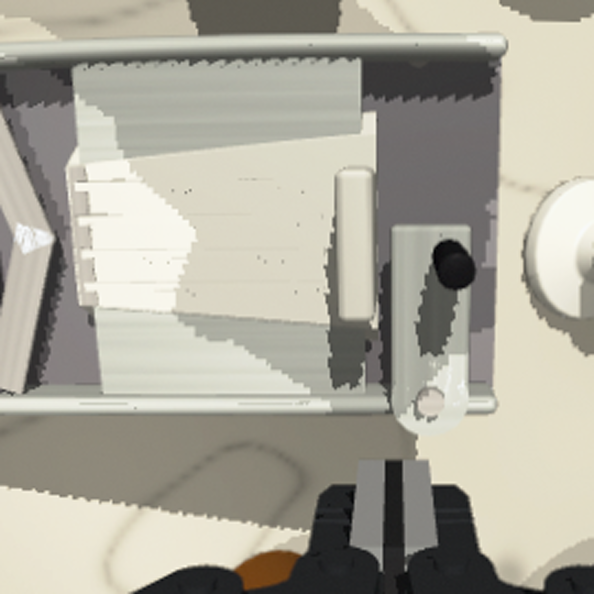

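View pics/s18.png

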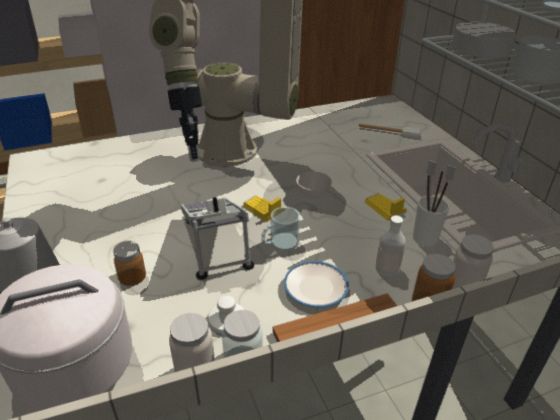

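```bash
python3 - <<'E'
from bed import *
c=camf('w18.png'); f=lambda x,y:[100+x/2.2,40+y/2.2]
bp=lambda px,z:((onplane(c,px,BED[:3,2],BED[:3,3]+BED[:3,2]*z)-BED[:3,3])@BED[:3,:3])*1000
for p in [bp([f(457,271)],.062)[0]]:
    r=p[:2]-[24,-58]; print('post',p,np.hypot(*r),'theta',np.arctan2(r[0],r[1])-np.arctan2(6,52))
E1=bp([f(392,228),f(392,400)],.026); d=E1[0]-E1[1]; print('arm edge angle',np.arctan2(d[0],d[1]))
P=bp([f(338,172),f(375,172),f(375,320),f(340,320)],.054);print('plate centre',P.mean(0)); N=bp([f(67,163),f(82,306)],.014).mean(0);print('nose',N,'yaw deg',np.degrees(np.arctan2((P.mean(0)-N)[1],(P.mean(0)-N)[0])))
print(st()['wrist_force'],st()['clock'])
env.hand_in()
E
```

```text
post [29.9071 -5.8356 62.    ] 52.49781410745549 theta -0.002116256610887393
arm edge angle 0.006136959048150337
plate centre [-0.212   0.2711 54.    ]
nose [-104.1771    0.4596   14.    ] yaw deg -0.10386965484999994
[ 0.2155 -0.2287 -0.2927] 20.7833
the job is handed in; nothing more can be done
```

The insert is wedged home in the guides with the catch turned fully across behind it. I handed the job in at about 20.8 s of the 72 s allowed.

**What I did:** I swung the catch from about 0.32 rad out to about 2.4 rad. I then gripped the white insert by its finger plate and slid it nose first into the guides. It stopped and held without moving under about 18 N along the slope. After letting go, I pushed the catch shut against its stop and drew the arm clear.

**Last checks, all from the wrist camera and good to about 1–2 mm:**
- **Insert:** the finger plate was at x ≈ -0.2 mm, y ≈ +0.3 mm of the mouth, with yaw about 0.1°. An earlier view, before closing the catch, gave x ≈ -0.9 and y ≈ +1.3 mm; the two differ only by measuring noise. All of these are inside the limits.
- **Height and tilt:** I did not measure these directly at the end. The height rests on the gripper position when it wedged, which matched the insert flat on the bed floor.
- **Catch:** about 0.00 rad by the post and 0.006 rad by the arm's edge.
- **Arm:** the wrist force was near zero.
- **Bystanders:** in the last scene picture they looked standing where they were at the start. I checked this by eye only.

One estimate disagreed. While the insert was held, its yaw read about ±1° depending on which feature I used. I ignored this, and the final yaw confirmed it was noise.

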